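# Load the flattening clamp with dry cast tiles

## Task

Put the cast border tiles (two or three of them) into the flattening clamp. First drive the wooden wedge under the sprung bar, let go so that the wedge alone holds it open, then press the mould's spring ejector to push the tile out of the mould; slide that tile and the loose ones flat and side by side under the open bar, back against the stop; finally pull the wedge out so the bar closes on the tiles, and lay the wedge flat in its tray again. Leave the other ware on the bench where it is.

Things in the scene. Friction and masses are not known exactly. Their poses are not given: they have to be found in the camera images.
- clamp: Flattening clamp, fixed: plywood bed, top 12 mm above the bench, a steel rod across it. Origin on the bench below the rod; +x is the way tiles slide in (away from the robot), y along the rod. Bed from x -135 to +185, y -153 to +153 mm. Two posts 68 mm high at x 155, y +-128 mm.
- nose (a point): Point on the bed below the rod's middle; axes as clamp. The rod is 18 mm thick, carried by 10 mm thick side arms at y = +-146 mm, so the free space beneath is y = -140 to +140 mm: room for the wedge and three tiles side by side, for example at y = -115, -38, +38 and +115 mm. The rod's top stays below 60 mm above the bench when open on the wedge.
- stop (a point): Point on the bed at the middle of the front face of the back stop, a wooden rail across the bed 66 mm behind the rod's line, 22 mm high above the bed; axes as clamp. A tile against it is centred under the rod, so half of it stays in front.
- bar (a joint): Angle of the sprung bar (rod and arms), rad; its pivot is at clamp x = +150 mm, 55 mm above the bench. 0 = shut, with 8 mm between bed and rod; grows as the bar rises: about 0.053 resting on tiles, about 0.107 on the wedge's flat top. Spring and weight press the rod down with about 4 N shut, 8 N on the wedge.
- wedge: Loose wooden wedge, 0.12 kg, 36 mm wide (y), thin tip to +x. Origin on its underside: tip at x +50 mm (3 mm thick), ramp up to x +2, flat top 24 mm high from x +2 to -42, rear end at -72 mm. Pushed in along clamp x until its tip almost meets the stop (origin at clamp x about +13 mm), its flat top carries the rod and it stays when let go. Moving it under the rod takes up to about 10 N.
- handle (a point): Middle of the wedge's upright square handle, 26 by 26 mm, centred at wedge x = -55 mm; the point is 45 mm, the handle's top 62 mm above the wedge's underside. Axes as wedge.
- tray: Shallow open plywood tray, fixed, 200 (x) by 110 (y) mm, walls 5 mm thick and 20 mm high, floor 5 mm. Origin at the centre of its underside. The wedge starts in it, tip towards the tray's +x, and belongs in it at the end.
- mould: Plaster mould, fixed. Origin on the bench below its pocket's centre; the tile leaves towards -x (to the robot). Channel floor 14 mm above the bench; side walls 38 mm high close beside the tile, x -70 to +100 mm, overall width 84 mm. A bridge 48 mm high crosses over the tile at x -66 to -34 mm: the tile cannot be gripped or lifted in the pocket.
- exit (a point): Middle of the channel floor at the mould's front face (mould x = -70 mm, 14 mm above the bench); axes as mould. A sill 34 mm wide, narrower than the tile, carries the tile 41 mm further out. At full ejector stroke about 58 mm of the tile stands out here.
- slide (a joint): Ejector slide, m: 0 at rest, grows as it is pushed towards the mould's -x, stop at 0.065 (the tile then has moved about 63 mm). A spring pushes back with 2 N at rest, 5.3 N at the stop, and brings it home when let go.
- tab (a point): Ejector tab, a dark wooden upright plate on the slide, 12 mm thick (x), 40 mm wide (y), from 32 to 70 mm above the bench. The point is its mid-thickness, 60 mm above the bench, at mould x = +72.5 mm at rest. Push its far (+x) face towards the mould's -x, fingers above the side walls.
- tile_a: Grey dry clay border tile, 130 (x) by 40 (y) by 16 mm (z), 0.15 kg, origin at the centre of its underside; the same end for end, and either face may be up. This one starts in the mould's pocket, centred, along the mould's x, underside 14 mm above the bench.
- tile_b: Another such tile, lying loose on the bench on the robot's right; may be absent.
- tile_c: Another such tile, lying loose on the bench on the robot's right; may be absent.
Things that resemble listed ones, but are neither listed nor needed, are in the scene too. Leave any blue, pink or red look-alike of the wedge alone.

How it is judged:
By the outcome, as a careful person would: the job done as asked, in the order asked, and still so for the second after the job is handed in, with the robot touching nothing.
Of tile_b, tile_c only 1 to 2 are there at a start; the rules pass over those that are not, and their reading is None.
At some moment in a run one of tile_b, tile_c may be knocked a few centimetres aside while the robot is not near it.
Once in a run the grip may slacken for a moment while it holds something.
It also fails if it takes over 210 s, if anything falls off the work surface, if the arm or the gripper's body presses on something with over 40 N, if the wrist force passes 120 N, or if a joint passes its speed limit or range.

## Robot

A 6-joint arm with a two-finger parallel gripper is mounted at the origin on the work surface. World frame = base frame: x ahead of the robot, y to its left, z up, the work surface at z = 0. Lengths are in m, angles in rad, forces in N, time in s.
With the tool pointing down it reaches from about 0.25 to 0.775 m from the base axis. Payload 4 kg.
Tool frame: the origin (TCP) lies midway between the tips of the shut fingers; the grasp point (between the pads) lies 19 mm behind it; z points along the fingers, y is the direction in which the jaws open and shut (so a half turn about z gives the same grasp; the last joint's range is limited). The gripper opens to 94 mm and grips with 3 to 60 N. Pads are 16 mm wide; open, the fingers measure 119 mm over their backs; the gripper's body (75 mm by 177 mm) begins 78 mm behind the grasp point.
Start: joints at [1.155, 0.087, 1.371, -0, 1.684, -0.103], TCP at [0.169, 0.523, 0.206] pointing down, gripper open.
Joint ranges: [-3.1, 3.1], [-0.76, 2.03], [0.27, 2.55], [-1.08, 4.22], [0.17, 2.65], [-2.57, 2.57]. Speed limits (rad/s): [2.79, 2.79, 3.14, 3.14, 3.14, 3.14].

## Interface

Orientations are given as [roll, pitch, yaw] about the fixed x, y, z axes, in that order (R = Rz(yaw) Ry(pitch) Rx(roll)).
In Python, from bench import robot gives the robot as it stands.
- The arm moves only by the tool servo_tool, never from a script. Its argument "rows" is a list of rows, each a list of 2 entries, a list of its own where there are three numbers: the shift along the tool's x, y, z normalised to -1 to 1, where 1 is 0.08 m, then the turn about the tool's z normalised to -1 to 1, where 1 is pi/2 rad. A call has 1 to 12 rows; each row is the pose to reach, as a shift and turn from the pose commanded when the call began, along the tool's axes at that moment; what a row does not reach only later rows make up. A row lasts 1/12 s, in which the tool goes at most 41.7 mm and 7.16 degrees, less where a joint would pass 70% of its speed; a pose out of reach is approached as far as the arm can. A call with a number of a shift or a turn outside -1 to 1 is refused whole. A call with a gripper value outside its range is refused whole. "grip" is the closure, from -1 (fully open) to 1 (shut), set as the call begins (left out, the last holds). The fingers move at their own pace and stop on an object; the grip force is fixed at half the most. Time passes only in rows, so rows that repeat a pose let the fingers close. It gives the time, the measured TCP pose, the force and the opening at its end, in the units of the state.
- robot.get_obs(): the state, without advancing time (a new reading comes with each control period).
- robot.snapshot(name): name is "scene" or "top"; returns a dict with "pixels" (420x560x3 uint8, red, green, blue), "camera_matrix" (3x3 intrinsics, pixels), "D" ([k1, k2, p1, p2, k3] as OpenCV has them; the pictures are not rectified), "world_from_camera" (4x4, takes a point from camera to world coordinates). Camera axes: x right, y down, z forward; pixel columns grow to the right and rows downward; lengths in m; the calibration is good to about 2 mm. A picture is of the moment at which its call begins. There is no depth.
- robot.close_job(): hands the job in, once; it reports no verdict.
The state is a dict: "time": time; "joint_positions": joint angles; "qvel": joint speeds; "joint_torque": joint torques, N m; "tool_pos": TCP position; "ee_rot": TCP orientation; "wrist_force": force on the tool from outside, world axes, zero at the start; "wrist_torque": the same for the moment, N m; "width": finger opening in m.
Only numpy, scipy, OpenCV 4.12 (cv2) and the standard library are available. Lean on these libraries where they do the work, as an engineer would, in place of code of your own. Each camera call takes 0.05 s, during which the arm holds its last target.

## Working session

There is one attempt and no reset: what is moved stays moved. The work goes in short steps, Python scripts to look and compute and a tool call to move; the robot and the scene stay as the last step left them, time stands still between calls to the robot, and variables do not carry over. Pictures are saved under pics/ and viewed, and the job is handed in when it is done.

Besides the shell and the picture viewer there is one more tool, called after "Emit:" as a command line: name --argument value ..., lists and objects as JSON in quotes. servo_tool: Moves the arm, as the interface text tells. Its arguments: {"type":"object","properties":{"rows":{"type":"array"},"grip":{"type":"number"}},"required":["rows"]}

```bash
ls; mkdir -p pics; python3 - <<'E'
from bench import robot
import cv2,numpy as np
for n in("scene","top"):
    s=robot.snapshot(n); cv2.imwrite(f"pics/{n}0.png",s["pixels"][:,:,::-1]); print(n,s["camera_matrix"].tolist(),s["D"],np.round(s["world_from_camera"],3).tolist())
print(robot.get_obs())
E
```

```text
pics
scene [[432.05972505517724, 0.0, 276.4846942789983], [0.0, 432.05972505517724, 210.9302591235573], [0.0, 0.0, 1.0]] [-0.08339484  0.          0.          0.          0.        ] [[0.292, 0.612, -0.735, 1.511], [0.956, -0.204, 0.21, -0.401], [-0.022, -0.764, -0.644, 0.941], [0.0, 0.0, 0.0, 1.0]]
top [[536.4057182390819, 0.0, 286.2101148025202], [0.0, 536.4057182390819, 210.7981632025271], [0.0, 0.0, 1.0]] [0.06548778 0.         0.         0.         0.        ] [[0.017, -0.996, 0.083, 0.341], [-1.0, -0.016, 0.013, -0.104], [-0.012, -0.083, -0.996, 1.544], [0.0, 0.0, 0.0, 1.0]]
{'time': 0.1, 'joint_positions': array([ 1.15489280e+00,  8.78983229e-02,  1.37208441e+00, -7.91192921e-06,
        1.68364087e+00, -1.03123883e-01]), 'qvel': array([ 1.56795198e-03, -5.70330439e-04, -2.34956240e-03, -1.12341114e-03,
       -2.74312456e-04, -8.80107248e-05]), 'joint_torque': array([ 1.98138259e-03, -3.41255128e+01, -3.03300798e+01,  7.21106795e-02,
        3.04988748e-02, -1.11376605e-04]), 'tool_pos': array([0.16905254, 0.52284568, 0.20442133]), 'ee_rot': array([-3.13957169e+00, -2.01246517e-04,  2.82881192e+00]), 'wrist_force': array([0.52930035, 0.05631418, 0.47286582]), 'wrist_torque': array([-0.00468143, -0.01097073, -0.02915056]), 'width': 0.09403520559338004}
```

View pics/top0.png

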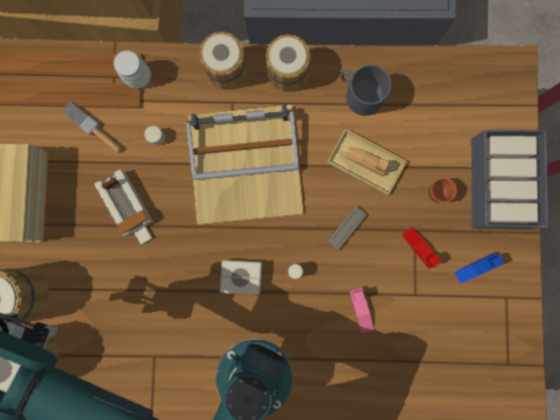

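View pics/scene0.png

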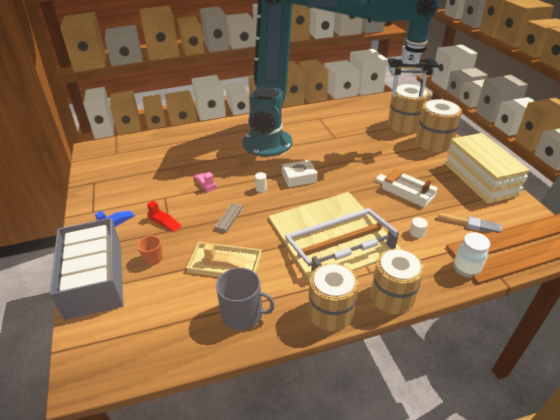

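```bash
python3 - <<'E'
import cv2,numpy as np
t=cv2.imread("pics/top0.png");s=cv2.imread("pics/scene0.png")
def c(i,x,y,w,h,k):return cv2.resize(i[y:y+h,x:x+w],None,fx=k,fy=k,interpolation=cv2.INTER_CUBIC)
a=np.hstack([c(t,80,160,90,90,4.4),c(t,320,120,90,90,4.4)]);b=np.hstack([c(s,365,160,90,65,4.4),c(s,185,195,90,90,4.4)[:286]])
cv2.imwrite("pics/c1.png",np.vstack([a[:310],b])[:600])
cv2.imwrite("pics/c2.png",c(t,180,95,130,135,4.4))
E
```

```text
(no output)
```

View pics/c1.png

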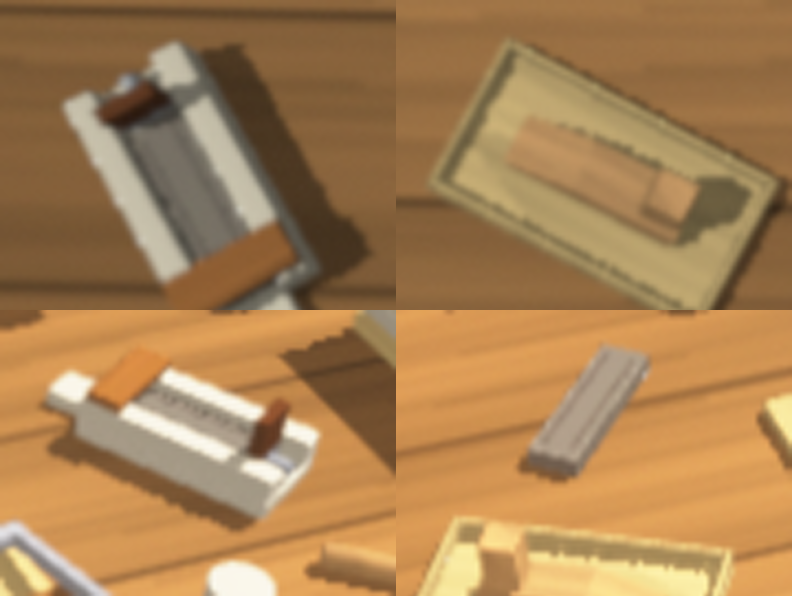

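View pics/c2.png

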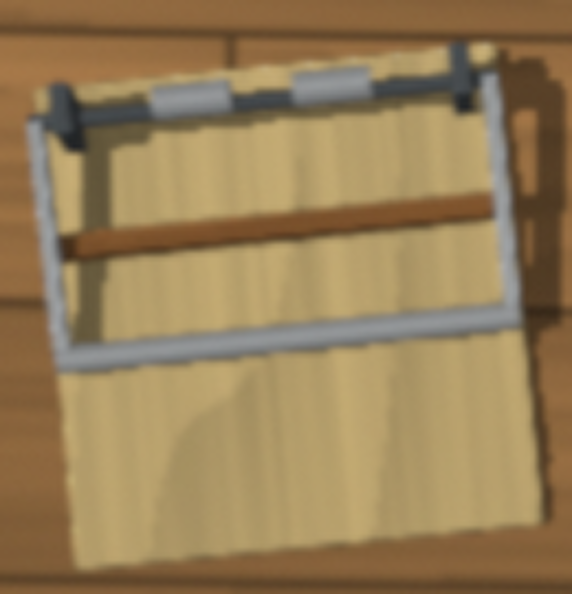

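```bash
cat > h.py <<'E'
from bench import robot
import cv2,numpy as np
def shot(n):
    return robot.snapshot(n)
def ray(s,px):
    p=cv2.undistortPoints(np.array(px,float).reshape(-1,1,2),s["camera_matrix"],np.array(s["D"])).reshape(-1,2)
    T=np.array(s["world_from_camera"]); d=np.c_[p,np.ones(len(p))]@T[:3,:3].T
    return T[:3,3],d
def onz(s,px,z):
    o,d=ray(s,px); return o+d*((z-o[2])/d[:,2])[:,None]
def proj(s,P):
    T=np.linalg.inv(np.array(s["world_from_camera"]))
    r=cv2.Rodrigues(T[:3,:3])[0]
    return cv2.projectPoints(np.array(P,float).reshape(-1,1,3),r,T[:3,3],s["camera_matrix"],np.array(s["D"]))[0].reshape(-1,2)
def crop(s,x,y,w,h,k,fn,grid=10):
    # pixel p -> (p-x+0.5)*k
    i=cv2.resize(s["pixels"][y:y+h,x:x+w,::-1],None,fx=k,fy=k,interpolation=cv2.INTER_CUBIC)
    for g in range(-(-x//grid)*grid,x+w,grid):
        q=int((g-x+.5)*k);cv2.line(i,(q,0),(q,6),(0,255,255),1);cv2.putText(i,str(g),(q+2,14),0,.35,(0,255,255),1)
    for g in range(-(-y//grid)*grid,y+h,grid):
        q=int((g-y+.5)*k);cv2.line(i,(0,q),(6,q),(0,255,255),1);cv2.putText(i,str(g),(8,q+4),0,.35,(0,255,255),1)
    cv2.imwrite(fn,i)
def go(x,y,z,yaw=None,verbose=1):
    """remaining shift/turn in tool units (yaw: world yaw of the tool, mod pi)"""
    o=robot.get_obs();p=o["tool_pos"];w=o["ee_rot"][2]
    d=np.array([x,y,z])-p
    R=np.array([[np.cos(w),np.sin(w),0],[np.sin(w),-np.cos(w),0],[0,0,-1]])
    t=0
    if yaw is not None:
        a=(yaw-w+np.pi/2)%np.pi-np.pi/2; t=-a
    s=R.T@d/0.08
    print("t%.2f pos"%o["time"],np.round(p,4),"yaw%.3f"%w,"F",np.round(o["wrist_force"],1),"w%.4f"%o["width"],"q6 %.2f"%o["joint_positions"][5])
    print("  shift",np.round(s,3),"turn %.3f (alt %.3f)"%(t/(np.pi/2),(t-np.sign(t)*np.pi)/(np.pi/2)))
class Frame:
    def __init__(f,x,y,yaw): f.x,f.y,f.yaw=x,y,yaw
    def w(f,a,b): c,s=np.cos(f.yaw),np.sin(f.yaw); return f.x+c*a-s*b, f.y+s*a+c*b
    def inv(f,X,Y): c,s=np.cos(f.yaw),np.sin(f.yaw); dx,dy=X-f.x,Y-f.y; return c*dx+s*dy,-s*dx+c*dy
E
python3 - <<'E'
from h import *
s=shot("top")
crop(s,325,125,90,70,8,"pics/w.png")
crop(s,90,160,70,90,6,"pics/m.png")
crop(s,320,195,60,60,8,"pics/b.png")
E
```

```text
(no output)
```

View pics/w.png

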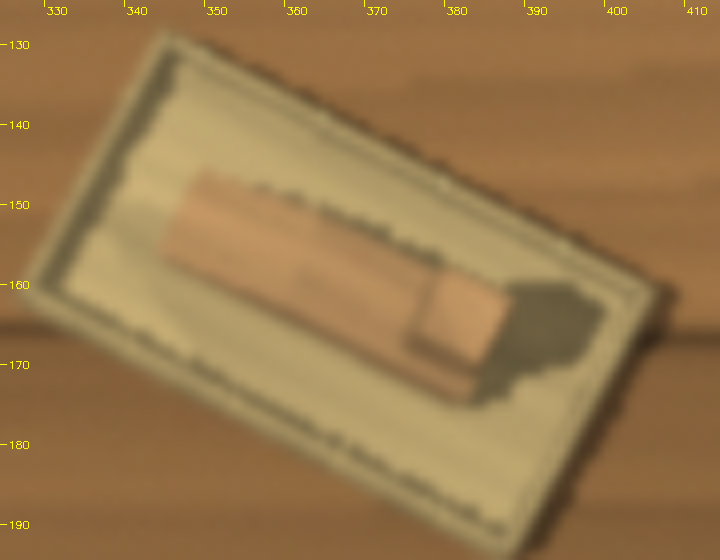

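View pics/m.png

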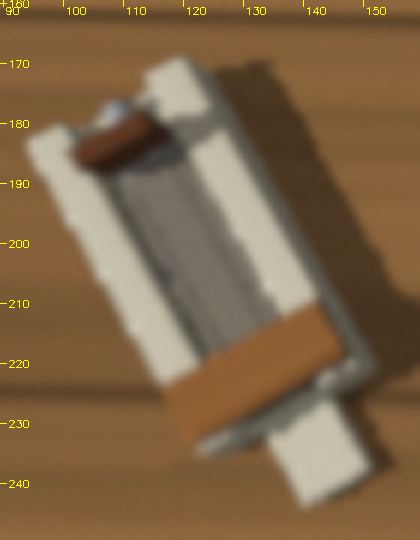

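View pics/b.png

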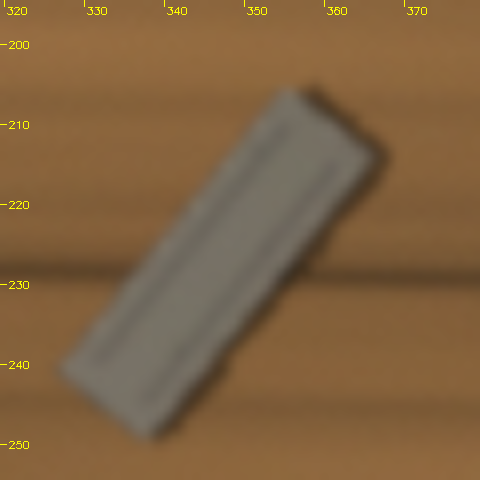

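```bash
python3 - <<'E'
from h import *
s=shot("top")
def W(uv,k,x0,y0,z): 
    a=np.array(uv,float)/k-.5+[x0,y0]; return onz(s,a,z)[:,:2]
f=lambda a:np.round(a,4).tolist()
r=lambda v:np.arctan2(v[1],v[0])
# wedge
tip=W([(203,168),(160,253)],8,325,125,.006); rear=W([(468,405)],8,325,125,.005)
print("tip",f(tip),"mid",f(tip.mean(0)),"w",np.linalg.norm(tip[0]-tip[1]), "edge yaw",r(tip[1]-rear[0]),np.linalg.norm(tip[1]-rear[0]))
h=W([(437,262),(514,294),(488,368),(415,335)],8,325,125,.067);print("handle",f(h),f(h.mean(0)),[np.linalg.norm(h[i]-h[i-1]).round(4) for i in range(4)])
c=tip.mean(0); a=r(tip[1]-rear[0]); print("handle from tip",f(c-.105*np.array([np.cos(a),np.sin(a)])))
tr=W([(165,28),(660,290),(515,560),(18,298)],8,325,125,.02);print("tray",f(tr.mean(0)),[np.linalg.norm(tr[i]-tr[i-1]).round(4) for i in range(4)],r(tr[0]-tr[1]),r(tr[3]-tr[2]))
# tile
b=W([(290,85),(375,150),(150,440),(62,367)],8,320,195,.016);print("b",f(b.mean(0)),[np.linalg.norm(b[i]-b[i-1]).round(4) for i in range(4)],r(b[0]-b[3]),r(b[1]-b[2]))
# mould
m=W([(28,143),(185,57),(375,355),(200,450)],6,90,160,.038);print("m",f(m),[np.linalg.norm(m[i]-m[i-1]).round(4) for i in range(4)],r(m[0]-m[3]),r(m[1]-m[2]))
br=W([(163,390),(318,305),(352,348),(195,440)],6,90,160,.048);print("bridge",f(br.mean(0)),[np.linalg.norm(br[i]-br[i-1]).round(4) for i in range(4)],r(br[0]-br[1]))
tb=W([(75,152),(152,110),(168,130),(90,170)],6,90,160,.070);print("tab",f(tb.mean(0)),[np.linalg.norm(tb[i]-tb[i-1]).round(4) for i in range(4)])
si=W([(305,507),(373,465)],6,90,160,.014);print("sill",f(si),f(si.mean(0)))
# clamp
cb=W([(75,568),(545,522)],4.4,180,95,.012);print("bedfront",f(cb),np.linalg.norm(cb[0]-cb[1]),f(cb.mean(0)),"xdir",r(cb[0]-cb[1])-np.pi/2)
rod=W([(58,362),(520,316)],4.4,180,95,.029);print("rod",f(rod),np.linalg.norm(rod[0]-rod[1]),f(rod.mean(0)),r(rod[0]-rod[1])-np.pi/2)
cc=W([(495,45),(37,92)],4.4,180,95,.012);print("back",f(cc),r(cc[0]-cb[1]))
E
```

```text
tip [[0.6616, -0.2652], [0.6303, -0.25]] mid [0.646, -0.2576] w 0.03482172373523179 edge yaw 1.1207371836792945 0.12351160105164438
handle [[0.6169, -0.3399], [0.6061, -0.3665], [0.5801, -0.3577], [0.5913, -0.3325]] [0.5986, -0.3492] [np.float64(0.0267), np.float64(0.0287), np.float64(0.0274), np.float64(0.0275)]
handle from tip [0.6003, -0.3521]
tray [0.6139, -0.3124] [np.float64(0.1115), np.float64(0.1998), np.float64(0.1102), np.float64(0.1998)] 1.0874204267851724 1.0935315079959398
b [0.4245, -0.2577] [np.float64(0.1296), np.float64(0.0379), np.float64(0.1309), np.float64(0.0403)] -0.6663029241073032 -0.6477682795570399
m [[0.5351, 0.458], [0.5772, 0.3866], [0.4379, 0.2924], [0.3922, 0.3719]] [np.float64(0.1668), np.float64(0.0829), np.float64(0.1681), np.float64(0.0917)] 0.542325010184948 0.5945164850879863
bridge [0.4291, 0.3439] [np.float64(0.0278), np.float64(0.0809), np.float64(0.0258), np.float64(0.0832)] 2.098560595911809
tab [0.5329, 0.4037] [np.float64(0.0109), np.float64(0.0397), np.float64(0.0119), np.float64(0.0397)]
sill [[0.3668, 0.3289], [0.3871, 0.2976]] [0.3769, 0.3133]
bedfront [[0.4275, 0.1718], [0.4624, -0.1333]] 0.3071034017915664 [0.4449, 0.0192] xdir 0.11402224171429531
rod [[0.5599, 0.1838], [0.5947, -0.1148]] 0.3006615584619621 [0.5773, 0.0345] 0.11621092817905776
back [[0.7779, -0.0956], [0.7415, 0.206]] 0.11896548514408993
```

Emit:
servo_tool --rows '[[[-0.4,-0.4,0],0],[[-0.8,-0.8,0],0],[[-1,-1,0],0],[[-1,-1,0],0]]'

```text
time: 0.53
tool_pos: [0.2225, 0.419, 0.2056]
ee_rot: [-3.14, 0.002, 2.824]
wrist_force: [-0.4, -0.6, 0.3]
width: 0.0941
```

Emit:
servo_tool --rows '[[[-0.4,-0.4,0],0],[[-0.8,-0.8,0],0],[[-1,-1,0],0],[[-1,-1,0],0]]'

```text
time: 0.87
tool_pos: [0.274, 0.3188, 0.2056]
ee_rot: [-3.141, 0.002, 2.823]
wrist_force: [-0.6, 0.5, 0.3]
width: 0.0939
```

Emit:
servo_tool --rows '[[[-0.4,-0.4,0],0],[[-0.8,-0.8,0],0],[[-1,-1,0],0],[[-1,-1,0],0]]'

```text
time: 1.2
tool_pos: [0.3255, 0.2185, 0.2055]
ee_rot: [-3.141, 0.002, 2.823]
wrist_force: [0.2, -0.6, 0.0]
width: 0.0938
```

Emit:
servo_tool --rows '[[[-0.4,-0.4,0],0],[[-0.8,-0.8,0],0],[[-1,-1,0],0],[[-1,-1,0],0]]'

```text
time: 1.53
tool_pos: [0.3771, 0.1181, 0.2053]
ee_rot: [-3.141, 0.001, 2.824]
wrist_force: [-0.0, 0.6, -0.6]
width: 0.094
```

Emit:
servo_tool --rows '[[[-0.4,-0.4,0],0],[[-0.8,-0.8,0],0],[[-1,-1,0],0],[[-1,-1,0],0]]'

```text
time: 1.87
tool_pos: [0.4287, 0.0177, 0.2049]
ee_rot: [-3.141, 0.0, 2.825]
wrist_force: [0.8, -0.7, -0.2]
width: 0.0939
```

Emit:
servo_tool --rows '[[[-0.4,-0.4,0],0],[[-0.8,-0.8,0],0],[[-1,-1,0],0],[[-1,-1,0],0]]'

```text
time: 2.2
tool_pos: [0.4803, -0.0827, 0.2044]
ee_rot: [-3.141, -0.001, 2.826]
wrist_force: [0.0, 0.3, -0.5]
width: 0.0941
```

Emit:
servo_tool --rows '[[[-0.4,-0.4,0],0],[[-0.8,-0.8,0],0],[[-1,-1,0],0],[[-1,-1,0],0]]'

```text
time: 2.53
tool_pos: [0.5318, -0.1832, 0.2038]
ee_rot: [3.142, -0.001, 2.826]
wrist_force: [-0.6, 0.0, -1.3]
width: 0.0942
```

```bash
python3 - <<'E'
from h import *
go(.600,-.351,.15,1.11)
E
```

```text
t2.53 pos [ 0.5318 -0.1832  0.2038] yaw2.826 F [-0.6  0.  -1.3] w0.0942 q6 -1.69
  shift [-1.461 -1.73   0.673] turn -0.907 (alt 1.093)
```

Emit:
servo_tool --rows '[[[-0.3,-0.3,0],0.07],[[-0.6,-0.6,0],0.15],[[-0.9,-0.9,0],0.22],[[-1,-1,0],0.3],[[-1,-1,0],0.37],[[-1,-1,0],0.45],[[-1,-1,0],0.52],[[-1,-1,0],0.6],[[-1,-1,0],0.67],[[-1,-1,0],0.75],[[-1,-1,0],0.82],[[-1,-1,0],0.88]]'

```text
time: 3.53
tool_pos: [0.5823, -0.2785, 0.2056]
ee_rot: [-3.141, -0.002, 1.444]
wrist_force: [-0.1, 0.0, 1.3]
width: 0.094
```

```bash
python3 - <<'E'
from h import *
go(.600,-.351,.11,1.11)
E
```

```text
t3.53 pos [ 0.5823 -0.2785  0.2056] yaw1.444 F [-0.1  0.   1.3] w0.0940 q6 -0.41
  shift [-0.871  0.334  1.195] turn 0.213 (alt -1.787)
```

Emit:
servo_tool --rows '[[[-0.4,0.15,0.4],0.07],[[-0.8,0.3,0.7],0.14],[[-0.87,0.33,0.95],0.21],[[-0.87,0.33,1],0.213],[[-0.87,0.33,1],0.213]]'

```text
time: 3.95
tool_pos: [0.5985, -0.3512, 0.1223]
ee_rot: [-3.135, -0.003, 1.116]
wrist_force: [-0.5, 0.8, 0.3]
width: 0.0943
```

```bash
python3 - <<'E'
from h import *
go(.600,-.351,.035,1.11)
s=shot("scene");cv2.imwrite("pics/s1.png",cv2.resize(s["pixels"][150:350,150:350,::-1],None,fx=3,fy=3))
E
```

```text
t3.95 pos [ 0.5985 -0.3512  0.1223] yaw1.116 F [-0.5  0.8  0.3] w0.0943 q6 -0.16
  shift [0.01  0.016 1.091] turn 0.004 (alt -1.996)
```

View pics/s1.png

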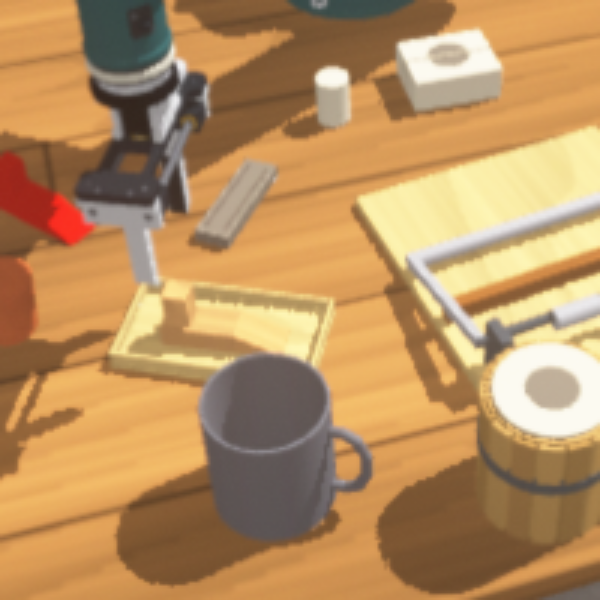

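Emit:
servo_tool --rows '[[[0,0,0.4],0],[[0,0,0.8],0],[[0.01,0.02,1],0],[[0.01,0.02,1],0]]'

```text
time: 4.33
tool_pos: [0.5997, -0.3512, 0.0429]
ee_rot: [-3.136, -0.002, 1.116]
wrist_force: [-0.8, 1.4, -0.8]
width: 0.0939
```

Emit:
servo_tool --rows '[[[0,0,0.09],0],[[0,0,0.09],0],[[0,0,0.09],0],[[0,0,0.09],0],[[0,0,0.09],0],[[0,0,0.09],0],[[0,0,0.09],0],[[0,0,0.09],0],[[0,0,0.09],0]]' --grip 1

```text
time: 5.08
tool_pos: [0.6006, -0.355, 0.0383]
ee_rot: [3.142, -0.0, 1.112]
wrist_force: [-0.2, -0.0, -1.2]
width: 0.0375
```

```bash
python3 - <<'E'
from h import *
go(.600,-.351,.035,1.11)
E
```

```text
t5.08 pos [ 0.6006 -0.355   0.0383] yaw1.112 F [-0.2 -0.  -1.2] w0.0375 q6 -0.16
  shift [ 0.041 -0.028  0.041] turn 0.001 (alt -1.999)
```

Emit:
servo_tool --rows '[[[0,0,0],0],[[0,0,0],0],[[0,0,0],0],[[0,0,0],0]]'

```text
time: 5.42
tool_pos: [0.6003, -0.3549, 0.0381]
ee_rot: [-3.141, 0.0, 1.112]
wrist_force: [-0.6, 0.2, 1.4]
width: 0.0257
```

```bash
python3 - <<'E'
from h import *
go(.600,-.351,.035,1.11)
E
```

```text
t5.42 pos [ 0.6003 -0.3549  0.0381] yaw1.112 F [-0.6  0.2  1.4] w0.0257 q6 -0.16
  shift [ 0.042 -0.025  0.039] turn 0.001 (alt -1.999)
```

Emit:
servo_tool --rows '[[[0,0,-0.2],0],[[0,0,-0.5],0],[[0,0,-0.8],0],[[0,0,-1],0],[[0,0,-1],0]]'

```text
time: 5.83
tool_pos: [0.603, -0.3562, 0.1234]
ee_rot: [3.132, 0.001, 1.112]
wrist_force: [0.4, -0.2, -0.7]
width: 0.0257
```

```bash
cat >> h.py <<'E'
C=Frame(.578,.0345,.115)
E
python3 - <<'E'
from h import *
print(C.w(-.140,-.112))
go(*C.w(-.140,-.112),.10,.115)
E
```

```text
(np.float64(0.4517763592961001), np.float64(-0.0928247522183051))
t5.83 pos [ 0.603  -0.3562  0.1234] yaw1.112 F [ 0.4 -0.2 -0.7] w0.0257 q6 -0.16
  shift [ 2.115 -3.152  0.293] turn 0.635 (alt -1.365)
```

Emit:
servo_tool --rows '[[[0.2,-0.3,0],0],[[0.45,-0.65,0],0],[[0.7,-1,0],0],[[0.7,-1,0],0]]'

```text
time: 6.17
tool_pos: [0.5494, -0.2627, 0.1145]
ee_rot: [-3.131, -0.003, 1.115]
wrist_force: [-0.4, -0.4, -1.8]
width: 0.0257
```

Emit:
servo_tool --rows '[[[0.2,-0.3,0],0],[[0.45,-0.65,0],0],[[0.7,-1,0],0],[[0.7,-1,0],0]]'

```text
time: 6.5
tool_pos: [0.5032, -0.1782, 0.1158]
ee_rot: [-3.134, -0.002, 1.115]
wrist_force: [0.1, -0.7, -1.9]
width: 0.026
```

Emit:
servo_tool --rows '[[[0.2,-0.3,0],0.07],[[0.45,-0.65,0],0.14],[[0.7,-1,0],0.21],[[0.7,-1,0],0.28],[[0.7,-1,0],0.35],[[0.7,-1,0],0.42],[[0.7,-1,0],0.49],[[0.7,-1,0],0.56],[[0.7,-1,0],0.63],[[0.7,-1,0],0.635]]'

```text
time: 7.33
tool_pos: [0.4598, -0.0981, 0.1172]
ee_rot: [-3.141, 0.001, 0.112]
wrist_force: [-0.3, 0.2, -0.9]
width: 0.0253
```

```bash
python3 - <<'E'
from h import *
go(*C.w(-.140,-.112),.08,.115)
s=shot("top");crop(s,180,95,150,130,5,"pics/t2.png")
s=shot("scene");crop(s,250,150,150,120,5,"pics/s2.png")
E
```

```text
t7.33 pos [ 0.4598 -0.0981  0.1172] yaw0.112 F [-0.3  0.2 -0.9] w0.0253 q6 1.13
  shift [-0.092 -0.077  0.465] turn -0.002 (alt 1.998)
```

View pics/t2.png

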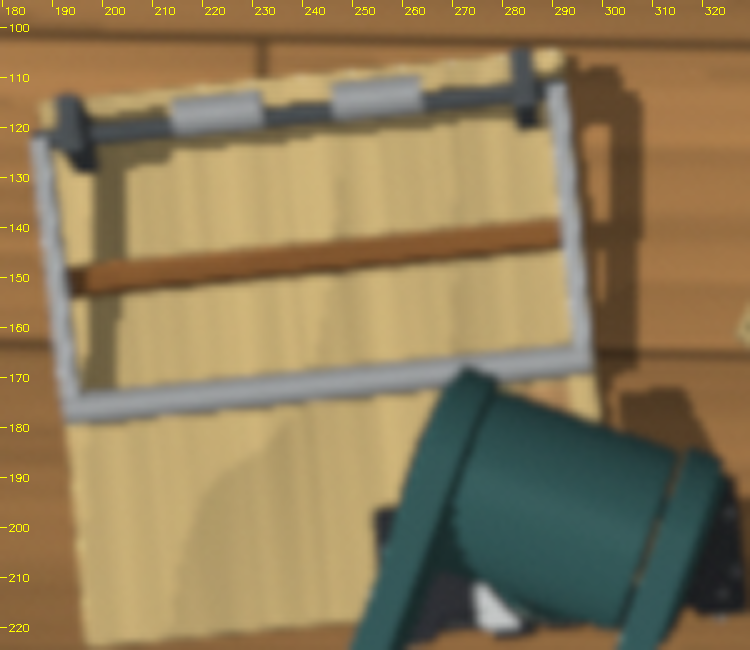

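View pics/s2.png

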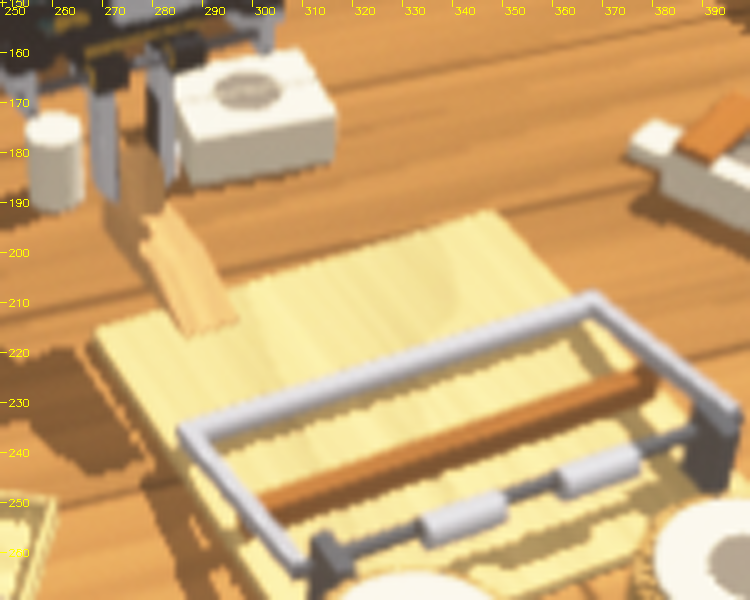

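```bash
python3 - <<'E'
from h import *
s=shot("scene")
o=robot.get_obs()["tool_pos"];T=Frame(o[0],o[1],.112)
for z in(.075,.084):
    a=onz(s,np.array([(187,335),(240,318)])/5-.5+[250,150],z); print(a.round(4).tolist(),[np.round(T.inv(p[0],p[1]),4) for p in a])
    print("clamp",[np.round(C.inv(p[0],p[1]),4) for p in a])
# clamp check from scene: bed front corners, rod ends
b=onz(s,np.array([(93,342),(492,209)])/5-.5+[250,150],.012); print(b.round(4),[np.round(C.inv(p[0],p[1]),4) for p in b])
b=onz(s,np.array([(183,431),(595,292)])/5-.5+[250,150],.038); print(b.round(4),[np.round(C.inv(p[0],p[1]),4) for p in b])
go(*C.w(-.140,-.112),.08,.115)
E
```

```text
[[0.5581, -0.0959, 0.075], [0.5532, -0.0599, 0.075]] [array([ 0.0979, -0.0089]), array([0.0971, 0.0274])]
clamp [array([-0.0348, -0.1273]), array([-0.0355, -0.0909])]
[[0.568, -0.0991, 0.084], [0.5631, -0.0635, 0.084]] [array([ 0.1074, -0.0132]), array([0.1066, 0.0228])]
clamp [array([-0.0253, -0.1316]), array([-0.026 , -0.0956])]
[[ 0.476  -0.1344  0.012 ]
 [ 0.428   0.1717  0.012 ]] [array([-0.1207, -0.156 ]), array([-0.1333,  0.1535])]
[[ 0.6013 -0.1128  0.038 ]
 [ 0.5609  0.1828  0.038 ]] [array([ 0.0062, -0.149 ]), array([0.    , 0.1493])]
t7.48 pos [ 0.4598 -0.098   0.1176] yaw0.117 F [ 0.1 -0.3 -1.1] w0.0260 q6 1.12
  shift [-0.092 -0.076  0.47 ] turn 0.001 (alt -1.999)
```

```bash
python3 - <<'E'
from h import *
o=robot.get_obs()["tool_pos"];print(C.inv(o[0],o[1]))
go(*C.w(-.135,-.115),.05,.115)
E
```

```text
(np.float64(-0.13265228751405547), np.float64(-0.11808987842485799))
t7.48 pos [ 0.4598 -0.098   0.1176] yaw0.117 F [ 0.1 -0.3 -1.1] w0.0260 q6 1.12
  shift [-0.029 -0.039  0.845] turn 0.001 (alt -1.999)
```

Emit:
servo_tool --rows '[[[0,-0.04,0.3],0],[[-0.03,-0.04,0.6],0],[[-0.03,-0.04,0.75],0],[[-0.03,-0.04,0.84],0],[[-0.03,-0.04,0.86],0],[[-0.03,-0.04,0.88],0],[[-0.03,-0.04,0.88],0]]'

```text
time: 8.07
tool_pos: [0.4578, -0.0953, 0.0486]
ee_rot: [3.141, -0.001, 0.115]
wrist_force: [-1.3, 0.9, -1.8]
width: 0.0258
```

```bash
python3 - <<'E'
from h import *
o=robot.get_obs()["tool_pos"];print(C.inv(o[0],o[1]))
go(*C.w(-.042,-.115),.046,.115)
s=shot("scene");crop(s,250,150,150,120,5,"pics/s3.png")
E
```

```text
(np.float64(-0.13425465460702138), np.float64(-0.11514855958575504))
t8.07 pos [ 0.4578 -0.0953  0.0486] yaw0.115 F [-1.3  0.9 -1.8] w0.0258 q6 1.13
  shift [ 1.153 -0.002  0.032] turn -0.000 (alt 2.000)
```

View pics/s3.png

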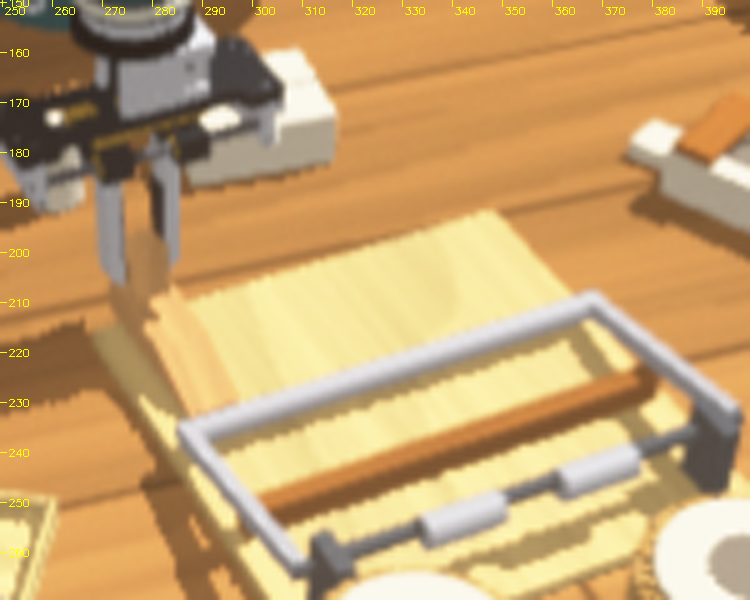

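Emit:
servo_tool --rows '[[[0,0,0.025],0],[[0.05,0,0.04],0],[[0.15,0,0.04],0],[[0.25,0,0.04],0],[[0.35,0,0.04],0],[[0.45,0,0.04],0],[[0.55,0,0.04],0],[[0.65,0,0.04],0],[[0.75,0,0.04],0],[[0.75,0,0.04],0]]'

```text
time: 8.95
tool_pos: [0.5082, -0.0887, 0.0442]
ee_rot: [-3.14, 0.023, 0.115]
wrist_force: [-25.4, -1.8, 16.1]
width: 0.0257
```

```bash
python3 - <<'E'
from h import *
o=robot.get_obs()["tool_pos"];print(C.inv(o[0],o[1]))
go(*C.w(-.042,-.115),.046,.115)
s=shot("scene");crop(s,250,150,150,120,5,"pics/s4.png")
E
```

```text
(np.float64(-0.08351388372457935), np.float64(-0.11436713337263274))
t8.95 pos [ 0.5082 -0.0887  0.0442] yaw0.115 F [-25.4  -1.8  16.1] w0.0257 q6 1.18
  shift [ 0.519  0.008 -0.023] turn 0.000 (alt -2.000)
```

View pics/s4.png

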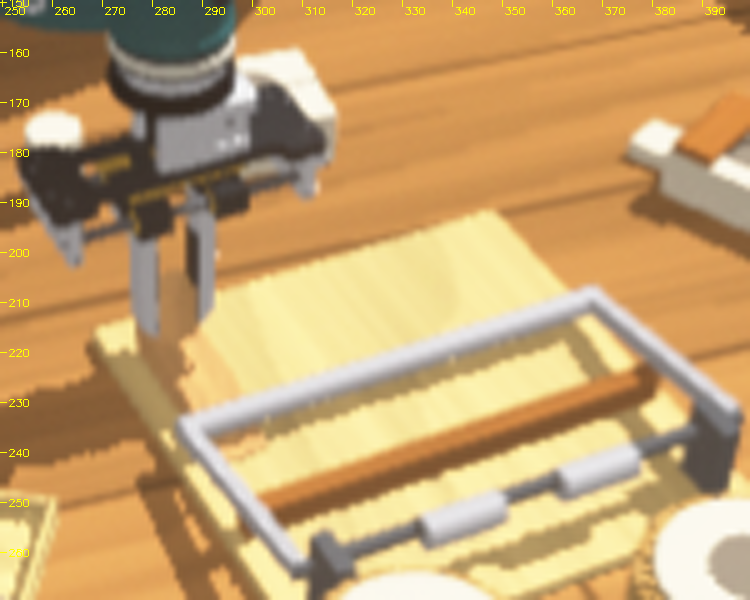

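Emit:
servo_tool --rows '[[[0,0,-0.015],0],[[0,0,-0.03],0],[[0,0,-0.03],0],[[0,0,-0.03],0]]'

```text
time: 9.33
tool_pos: [0.5083, -0.0885, 0.0443]
ee_rot: [-3.139, 0.022, 0.115]
wrist_force: [-18.4, -3.3, 4.4]
width: 0.0258
```

```bash
python3 - <<'E'
from h import *
o=robot.get_obs()["tool_pos"];print(C.inv(o[0],o[1]))
go(*C.w(-.042,-.115),.046,.115)
s=shot("top");crop(s,250,150,80,80,7,"pics/t4.png")
E
```

```text
(np.float64(-0.08337288302206525), np.float64(-0.11421180977488662))
t9.33 pos [ 0.5083 -0.0885  0.0443] yaw0.115 F [-18.4  -3.3   4.4] w0.0258 q6 1.18
  shift [ 0.517  0.01  -0.022] turn -0.000 (alt 2.000)
```

View pics/t4.png

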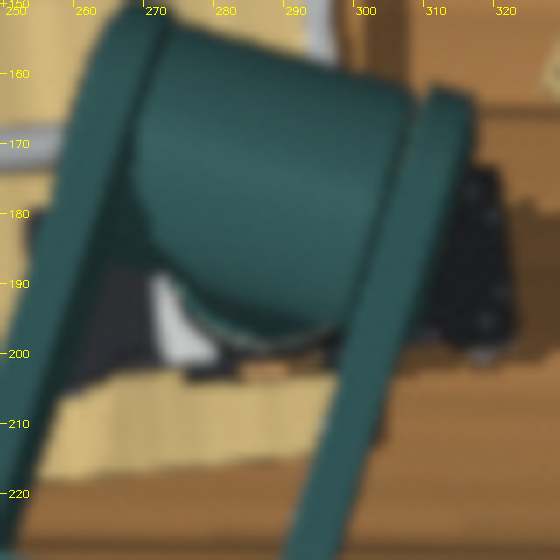

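Emit:
servo_tool --rows '[[[0.05,0,-0.02],0],[[0.1,0,-0.02],0],[[0.15,0,-0.02],0],[[0.2,0,-0.02],0],[[0.25,0,-0.02],0],[[0.3,0,-0.02],0],[[0.3,0,-0.02],0]]'

```text
time: 9.97
tool_pos: [0.5297, -0.0859, 0.0448]
ee_rot: [-3.139, 0.028, 0.115]
wrist_force: [-23.8, -3.3, 4.2]
width: 0.0259
```

```bash
python3 - <<'E'
from h import *
o=robot.get_obs()["tool_pos"];print(C.inv(o[0],o[1]))
go(*C.w(-.042,-.115),.046,.115)
s=shot("scene");crop(s,250,150,150,120,5,"pics/s5.png")
E
```

```text
(np.float64(-0.06178607706276591), np.float64(-0.11407873145538713))
t9.97 pos [ 0.5297 -0.0859  0.0448] yaw0.115 F [-23.8  -3.3   4.2] w0.0259 q6 1.20
  shift [ 0.247  0.011 -0.015] turn -0.000 (alt 2.000)
```

View pics/s5.png

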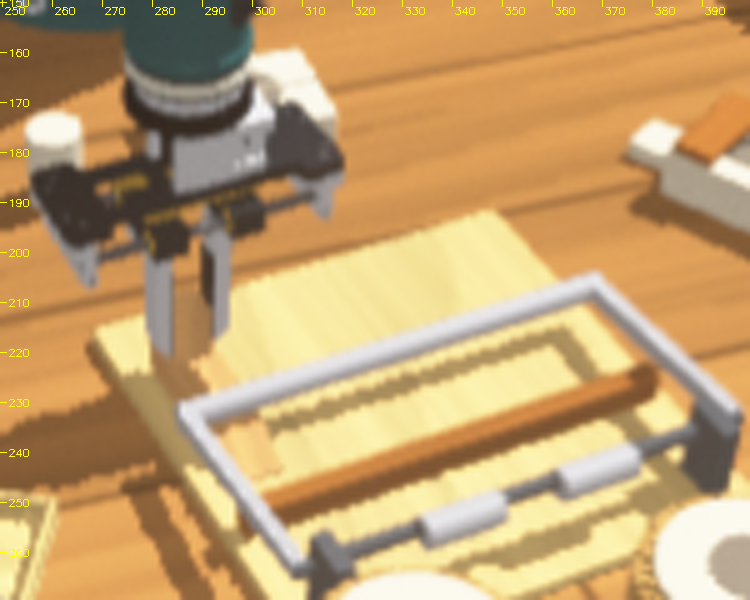

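Emit:
servo_tool --rows '[[[0.05,0,0],0],[[0.1,0,0],0],[[0.15,0,0],0],[[0.2,0,0],0],[[0.2,0,0],0]]'

```text
time: 10.43
tool_pos: [0.5519, -0.0832, 0.0442]
ee_rot: [-3.139, 0.014, 0.115]
wrist_force: [-5.4, -0.9, -7.6]
width: 0.026
```

```bash
python3 - <<'E'
from h import *
o=robot.get_obs()["tool_pos"];print(C.inv(o[0],o[1]))
go(*C.w(-.042,-.115),.046,.115)
s=shot("scene");crop(s,250,180,100,90,7,"pics/s6.png")
E
```

```text
(np.float64(-0.0394625750097809), np.float64(-0.1139233098957996))
t10.43 pos [ 0.5519 -0.0832  0.0442] yaw0.115 F [-5.4 -0.9 -7.6] w0.0260 q6 1.21
  shift [-0.032  0.013 -0.023] turn -0.000 (alt 2.000)
```

View pics/s6.png

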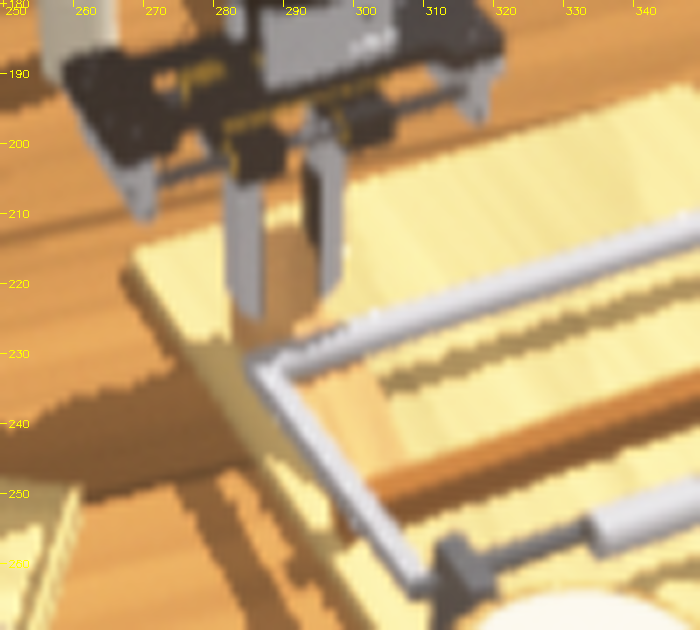

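Emit:
servo_tool --rows '[[[-0.02,0,0.03],0],[[-0.02,0,0.03],0],[[-0.02,0,0.03],0]]'

```text
time: 10.73
tool_pos: [0.5518, -0.0832, 0.0438]
ee_rot: [-3.139, 0.009, 0.115]
wrist_force: [-6.1, -0.3, -2.3]
width: 0.0259
```

Emit:
servo_tool --rows '[[[0,0,0],0],[[0,0,0],0],[[0,0,0],0],[[0,0,0],0],[[0,0,0],0],[[0,0,0],0]]' --grip -0.15

```text
time: 11.23
tool_pos: [0.5554, -0.0838, 0.0467]
ee_rot: [3.141, -0.001, 0.115]
wrist_force: [-1.4, -0.7, 0.4]
width: 0.0539
```

Emit:
servo_tool --rows '[[[0,0,-0.2],0],[[0,0,-0.5],0],[[0,0,-0.9],0],[[0,0,-1],0],[[0,0,-1],0]]'

```text
time: 11.65
tool_pos: [0.5573, -0.0844, 0.1302]
ee_rot: [3.139, -0.008, 0.114]
wrist_force: [-0.2, 0.2, 0.6]
width: 0.0535
```

Emit:
servo_tool --rows '[[[-0.5,-0.4,-0.3],0],[[-1,-0.8,-0.3],0],[[-1,-1,-0.3],0],[[-1,-1,-0.3],0]]'

```text
time: 11.98
tool_pos: [0.4624, -0.0099, 0.1489]
ee_rot: [-3.138, 0.003, 0.118]
wrist_force: [1.4, -0.2, 0.2]
width: 0.0538
```

```bash
python3 - <<'E'
from h import *
go(*C.w(-.042,-.115),.046,.115)
s=shot("scene");crop(s,250,180,150,90,5,"pics/s7.png")
s=shot("top");crop(s,180,95,150,130,5,"pics/t7.png")
E
```

```text
t11.98 pos [ 0.4624 -0.0099  0.1489] yaw0.118 F [ 1.4 -0.2  0.2] w0.0538 q6 1.31
  shift [0.971 1.054 1.286] turn 0.002 (alt -1.998)
```

View pics/s7.png

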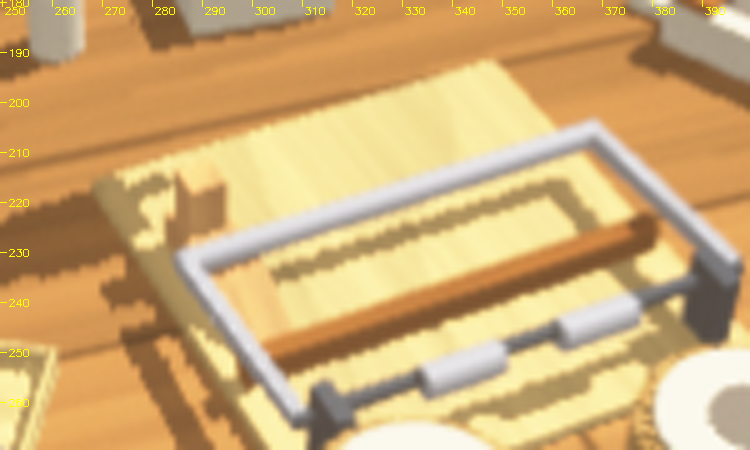

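View pics/t7.png

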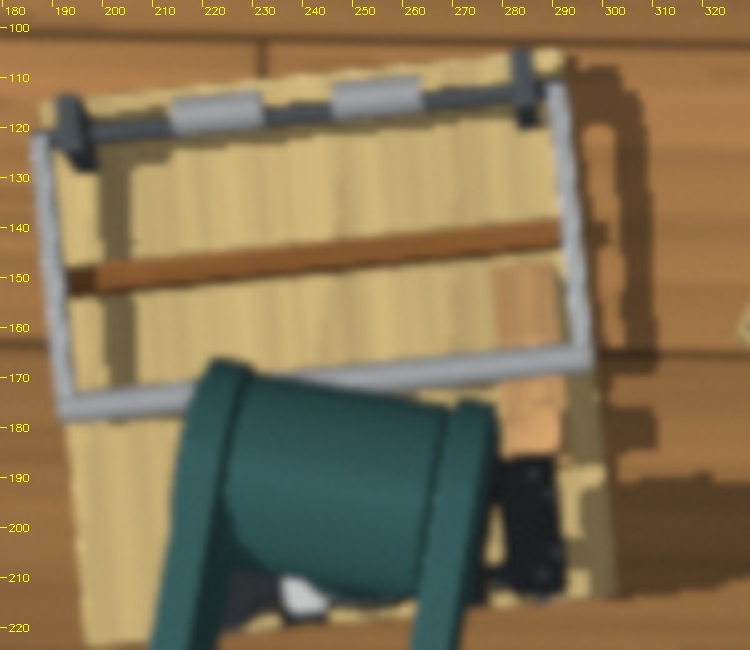

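```bash
cat >> h.py <<'E'
M=Frame(.4715,.368,.526)
E
python3 - <<'E'
from h import *
go(*M.w(.110,0),.12,.526)
E
```

```text
t12.08 pos [ 0.4653 -0.0128  0.149 ] yaw0.116 F [ 0.5 -0.8  0.8] w0.0538 q6 1.31
  shift [ 1.89  -5.267  0.362] turn -0.261 (alt 1.739)
```

Emit:
servo_tool --rows '[[[0.16,-0.45,0],0],[[0.3,-0.9,0],0],[[0.37,-1,0],0]]' --grip 1

```text
time: 12.33
tool_pos: [0.4872, 0.0723, 0.1489]
ee_rot: [-3.139, 0.001, 0.117]
wrist_force: [-0.3, 0.1, 0.2]
width: 0.0374
```

Emit:
servo_tool --rows '[[[0.16,-0.45,0],0],[[0.3,-0.9,0],0],[[0.37,-1,0],0]]'

```text
time: 12.58
tool_pos: [0.5075, 0.1556, 0.1487]
ee_rot: [-3.14, 0.002, 0.118]
wrist_force: [-0.2, -1.7, 0.8]
width: 0.0173
```

Emit:
servo_tool --rows '[[[0.16,-0.45,0],0],[[0.3,-0.9,0],0],[[0.37,-1,0],0]]'

```text
time: 12.83
tool_pos: [0.5278, 0.2383, 0.1486]
ee_rot: [-3.14, 0.001, 0.118]
wrist_force: [-0.5, 0.2, 0.1]
width: 0.0007
```

Emit:
servo_tool --rows '[[[0.16,-0.45,0],0],[[0.3,-0.9,0],0],[[0.37,-1,0],0]]'

```text
time: 13.08
tool_pos: [0.548, 0.321, 0.1484]
ee_rot: [-3.141, 0.001, 0.117]
wrist_force: [0.2, -1.9, -0.1]
width: 0.0006
```

Emit:
servo_tool --rows '[[[0.16,-0.45,0],-0.07],[[0.3,-0.9,0],-0.14],[[0.37,-1,0],-0.2],[[0.37,-1,0],-0.261],[[0.37,-1,0],-0.261]]'

```text
time: 13.5
tool_pos: [0.5686, 0.3998, 0.1483]
ee_rot: [3.14, 0.003, 0.526]
wrist_force: [0.4, -0.3, 0.1]
width: 0.0007
```

```bash
python3 - <<'E'
from h import *
go(*M.w(.110,0),.05,.526)
s=shot("scene");crop(s,360,130,120,100,6,"pics/s8.png")
E
```

```text
t13.50 pos [0.5686 0.3998 0.1483] yaw0.526 F [ 0.4 -0.3  0.1] w0.0007 q6 1.58
  shift [ 0.126 -0.265  1.229] turn -0.000 (alt 2.000)
```

View pics/s8.png

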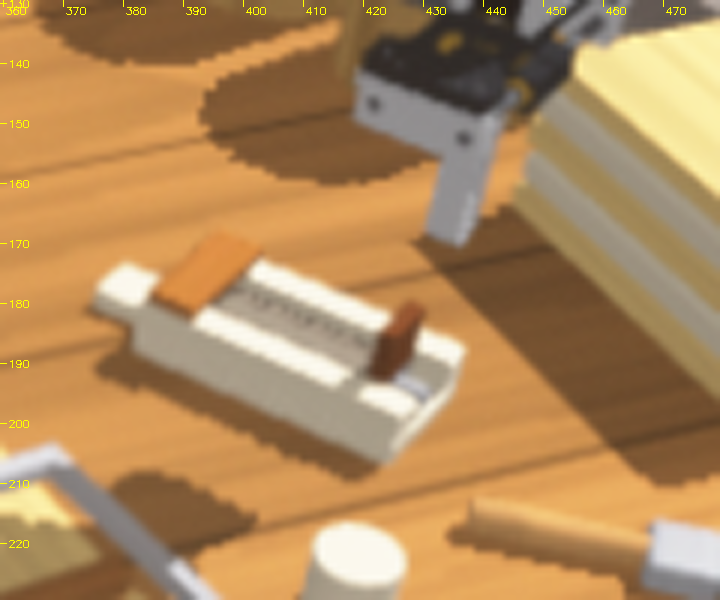

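Emit:
servo_tool --rows '[[[0.13,-0.26,0],0],[[0.13,-0.26,0.4],0],[[0.13,-0.26,0.8],0],[[0.13,-0.26,1],0],[[0.13,-0.26,1],0]]'

```text
time: 13.97
tool_pos: [0.5638, 0.4204, 0.0636]
ee_rot: [3.14, 0.012, 0.521]
wrist_force: [-0.0, -0.4, -1.2]
width: 0.0002
```

Emit:
servo_tool --rows '[[[0,0,0.23],0],[[0,0,0.23],0],[[-0.1,0,0.23],0],[[-0.2,0,0.23],0],[[-0.3,0,0.23],0],[[-0.4,0,0.23],0],[[-0.5,0,0.23],0],[[-0.5,0,0.23],0]]'

```text
time: 14.63
tool_pos: [0.5317, 0.4033, 0.0539]
ee_rot: [3.14, -0.003, 0.524]
wrist_force: [4.0, -0.3, 1.9]
width: 0.0007
```

```bash
python3 - <<'E'
from h import *
go(*M.w(.02,0),.05,.526)
o=robot.get_obs()["tool_pos"];print(M.inv(o[0],o[1]))
s=shot("scene");crop(s,360,130,120,100,6,"pics/s9.png")
E
```

```text
t14.63 pos [0.5317 0.4033 0.0539] yaw0.524 F [ 4.  -0.3  1.9] w0.0007 q6 1.61
  shift [-0.623  0.005  0.049] turn -0.001 (alt 1.999)
(np.float64(0.06982731798680972), np.float64(0.00031870000401633056))
```

View pics/s9.png

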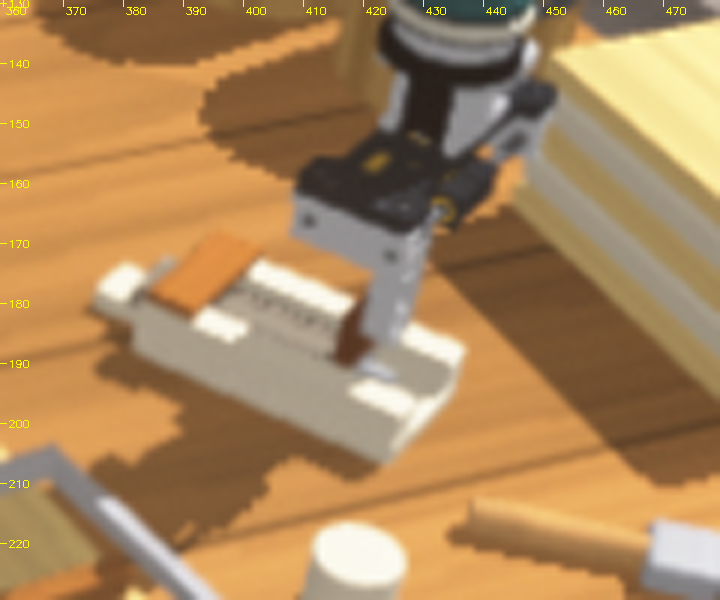

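Working: the tab is being pushed and the tile begins to show. Continue to the end of the stroke.

Emit:
servo_tool --rows '[[[-0.1,0,0],0],[[-0.2,0,0],0],[[-0.3,0,0],0],[[-0.4,0,0],0],[[-0.5,0,0],0],[[-0.6,0,0],0],[[-0.66,0,0],0],[[-0.66,0,0],0],[[-0.66,0,0],0]]'

```text
time: 15.43
tool_pos: [0.4945, 0.381, 0.0542]
ee_rot: [3.14, -0.023, 0.524]
wrist_force: [21.2, 6.8, -8.3]
width: 0.0005
```

```bash
python3 - <<'E'
from h import *
go(*M.w(.02,0),.05,.526)
o=robot.get_obs()["tool_pos"];print(M.inv(o[0],o[1]))
s=shot("scene");crop(s,360,130,120,100,6,"pics/s10.png")
E
```

```text
t15.43 pos [0.4945 0.381  0.0542] yaw0.524 F [21.2  6.8 -8.3] w0.0005 q6 1.61
  shift [-0.081 -0.004  0.052] turn -0.001 (alt 1.999)
(np.float64(0.026464070387628873), np.float64(-0.0003107506138275151))
```

View pics/s10.png

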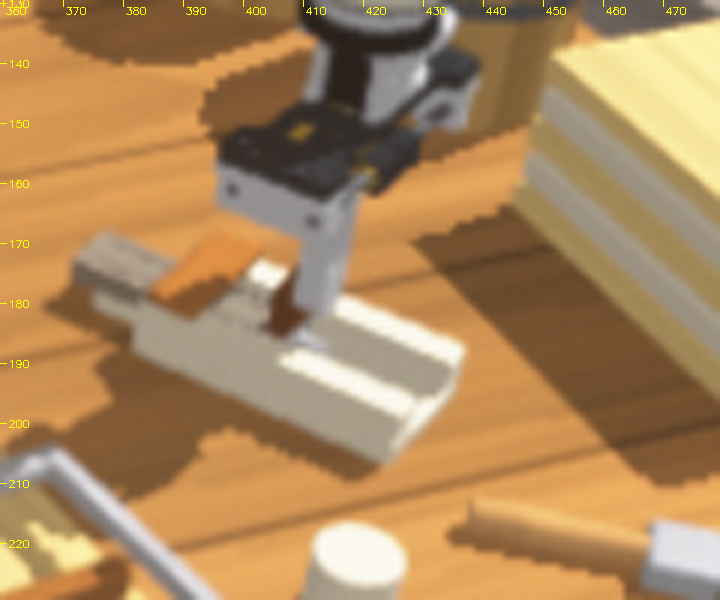

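Emit:
servo_tool --rows '[[[0.2,0,0],0],[[0.4,0,0],0],[[0.6,0,0],0],[[0.8,0,0],0],[[1,0,0],0],[[1,0,0],0]]'

```text
time: 15.98
tool_pos: [0.556, 0.4186, 0.0516]
ee_rot: [-3.141, 0.0, 0.524]
wrist_force: [-0.8, -0.2, 0.4]
width: 0.0009
```

Emit:
servo_tool --rows '[[[0.1,0,-0.3],0],[[0.1,0,-0.7],0],[[0.1,0,-1],0],[[0.1,0,-1],0]]' --grip -0.5

```text
time: 16.32
tool_pos: [0.5632, 0.4232, 0.1392]
ee_rot: [-3.14, -0.009, 0.525]
wrist_force: [0.7, -1.1, 1.4]
width: 0.0234
```

```bash
python3 - <<'E'
from h import *
go(*M.w(-.105,0),.08,.526)
s=shot("scene");crop(s,360,130,120,100,6,"pics/s11.png")
s=shot("top");crop(s,90,160,100,90,7,"pics/t11.png")
E
```

```text
t16.32 pos [0.5632 0.4232 0.1392] yaw0.525 F [ 0.7 -1.1  1.4] w0.0234 q6 1.61
  shift [-2.65   0.024  0.74 ] turn -0.001 (alt 1.999)
```

View pics/s11.png

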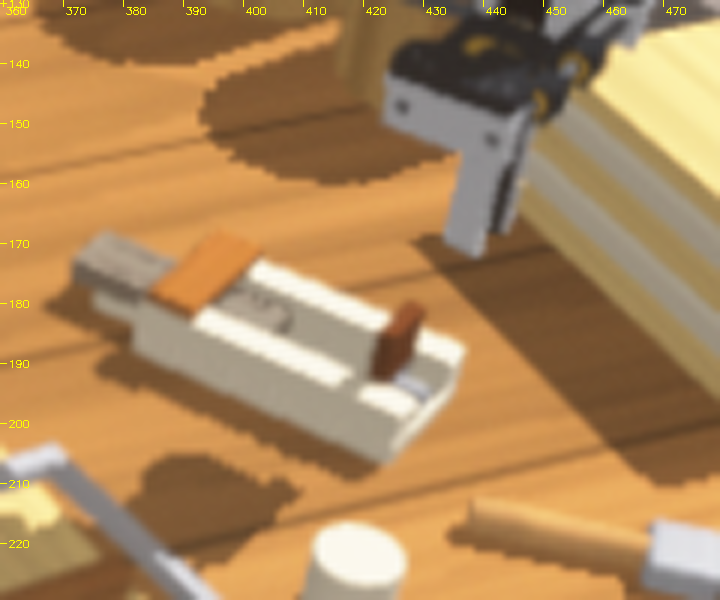

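View pics/t11.png

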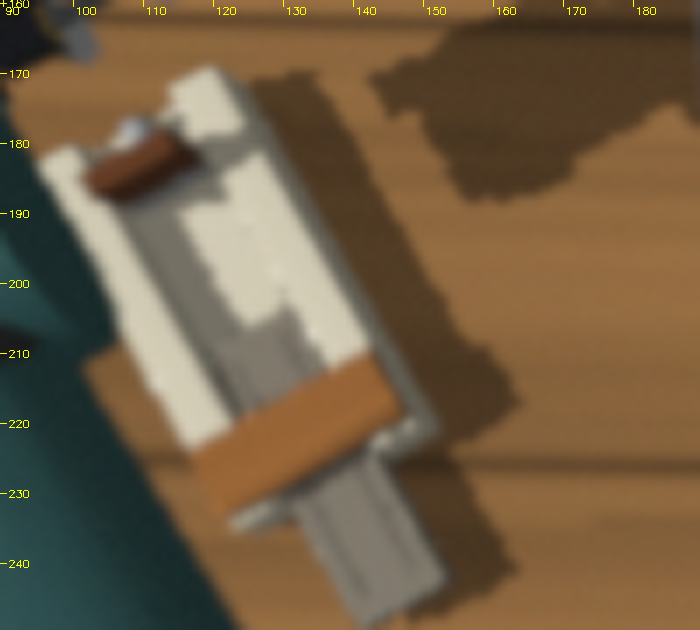

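```bash
python3 - <<'E'
from h import *
s=shot("top")
a=onz(s,np.array([(365,627),(447,577)])/7-.5+[90,160],.03); print(a.round(4),[np.round(M.inv(p[0],p[1]),4) for p in a])
E
```

```text
[[0.3523 0.3201 0.03  ]
 [0.3729 0.2882 0.03  ]] [array([-0.1271,  0.0184]), array([-0.1254, -0.0195])]
```

Emit:
servo_tool --rows '[[[-0.45,0,0],0],[[-0.9,0.01,0],0],[[-0.9,0.01,0],0]]'

```text
time: 16.72
tool_pos: [0.4909, 0.38, 0.1247]
ee_rot: [3.141, 0.019, 0.525]
wrist_force: [0.1, 0.6, -0.9]
width: 0.0555
```

Emit:
servo_tool --rows '[[[-0.45,0,0],0],[[-0.9,0.01,0],0],[[-0.9,0.01,0],0]]'

```text
time: 16.97
tool_pos: [0.43, 0.3438, 0.1264]
ee_rot: [3.141, 0.015, 0.525]
wrist_force: [0.6, 0.4, -1.1]
width: 0.0704
```

Emit:
servo_tool --rows '[[[-0.45,0,0],0],[[-0.82,0.01,0.3],0],[[-0.82,0.01,0.6],0],[[-0.82,0.01,0.7],0],[[-0.82,0.01,0.7],0]]'

```text
time: 17.38
tool_pos: [0.3796, 0.3132, 0.0724]
ee_rot: [3.141, 0.007, 0.525]
wrist_force: [0.5, -0.2, -0.0]
width: 0.0703
```

```bash
python3 - <<'E'
from h import *
go(*M.w(-.103,-.0005),.014,.526)
E
```

```text
t17.38 pos [0.3796 0.3132 0.0724] yaw0.525 F [ 0.5 -0.2 -0. ] w0.0703 q6 1.62
  shift [ 0.05  -0.009  0.729] turn -0.001 (alt 1.999)
```

Emit:
servo_tool --rows '[[[0.05,0,0.3],0],[[0.05,-0.01,0.6],0],[[0.05,-0.01,0.69],0],[[0.05,-0.01,0.69],0],[[0.05,-0.01,0.69],0]]'

```text
time: 17.8
tool_pos: [0.3857, 0.3178, 0.0214]
ee_rot: [-3.141, -0.001, 0.524]
wrist_force: [0.1, -0.1, 0.2]
width: 0.0703
```

Emit:
servo_tool --rows '[[[0,0,0],0],[[0,0,0],0],[[0,0,0],0],[[0,0,0],0],[[0,0,0],0],[[0,0,0],0],[[0,0,0],0],[[0,0,0],0]]' --grip 1

```text
time: 18.47
tool_pos: [0.385, 0.3179, 0.0215]
ee_rot: [-3.141, -0.001, 0.525]
wrist_force: [-1.9, 1.3, 4.8]
width: 0.0395
```

```bash
python3 - <<'E'
from h import *
go(*M.w(-.103,-.0005),.014,.526)
E
```

```text
t18.47 pos [0.385  0.3179 0.0215] yaw0.525 F [-1.9  1.3  4.8] w0.0395 q6 1.62
  shift [-0.038  0.007  0.093] turn -0.001 (alt 1.999)
```

Emit:
servo_tool --rows '[[[0,0,0],0],[[0,0,0],0],[[0,0,0],0],[[0,0,0.03],0],[[-0.04,0,0.055],0],[[-0.04,0,0.055],0]]' --grip -0.1

```text
time: 18.97
tool_pos: [0.3811, 0.3149, 0.0152]
ee_rot: [3.141, 0.002, 0.524]
wrist_force: [-0.2, -0.2, -0.6]
width: 0.0517
```

Emit:
servo_tool --rows '[[[0,0,0],0],[[0,0,0],0],[[0,0,0],0],[[0,0,0],0],[[0,0,0],0],[[0,0,0],0]]' --grip 1

```text
time: 19.47
tool_pos: [0.3819, 0.3159, 0.0162]
ee_rot: [-3.141, 0.0, 0.525]
wrist_force: [-0.6, 1.7, -1.1]
width: 0.04
```

```bash
python3 - <<'E'
from h import *
go(*M.w(-.103,-.0005),.017,.526)
E
```

```text
t19.47 pos [0.3819 0.3159 0.0162] yaw0.525 F [-0.6  1.7 -1.1] w0.0400 q6 1.62
  shift [ 0.008  0.006 -0.01 ] turn -0.001 (alt 1.999)
```

Emit:
servo_tool --rows '[[[-0.2,0,0],0],[[-0.4,0,0],0],[[-0.6,0,0],0],[[-0.8,0,0],0],[[-1,0,0],0],[[-1,0,0],0]]'

```text
time: 19.97
tool_pos: [0.3106, 0.274, 0.0158]
ee_rot: [3.141, 0.003, 0.525]
wrist_force: [0.6, 0.7, -0.1]
width: 0.0398
```

Emit:
servo_tool --rows '[[[-0.2,0,0],0],[[-0.2,0,-0.2],0],[[-0.2,0,-0.5],0],[[-0.2,0,-0.8],0],[[-0.2,0,-0.8],0]]'

```text
time: 20.38
tool_pos: [0.3027, 0.2697, 0.0853]
ee_rot: [-3.141, -0.011, 0.524]
wrist_force: [0.5, 0.1, -0.6]
width: 0.04
```

```bash
python3 - <<'E'
from h import *
go(*C.w(-.16,.038),.06,.115)
s=shot("scene");crop(s,320,110,120,100,6,"pics/s12.png")
s=shot("top");crop(s,120,190,140,90,5,"pics/t12.png")
E
```

```text
t20.38 pos [0.3027 0.2697 0.0853] yaw0.524 F [ 0.5  0.1 -0.6] w0.0400 q6 1.63
  shift [-0.138  3.036  0.316] turn 0.261 (alt -1.739)
```

View pics/s12.png

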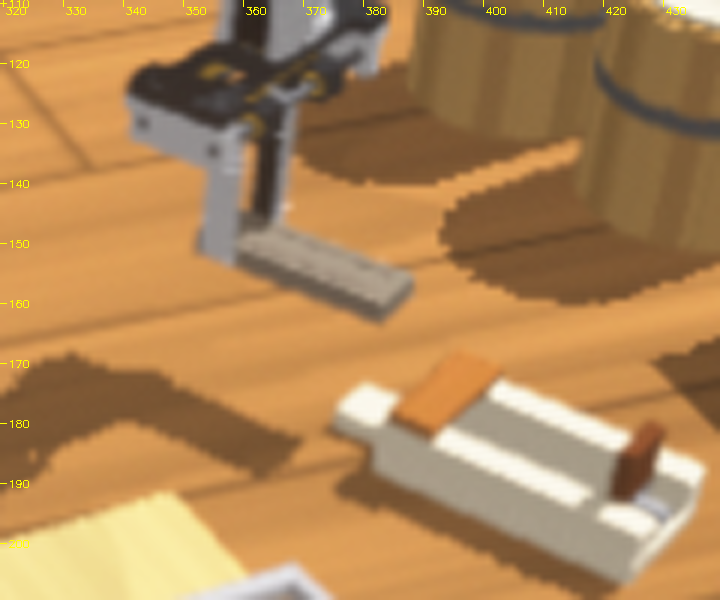

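View pics/t12.png

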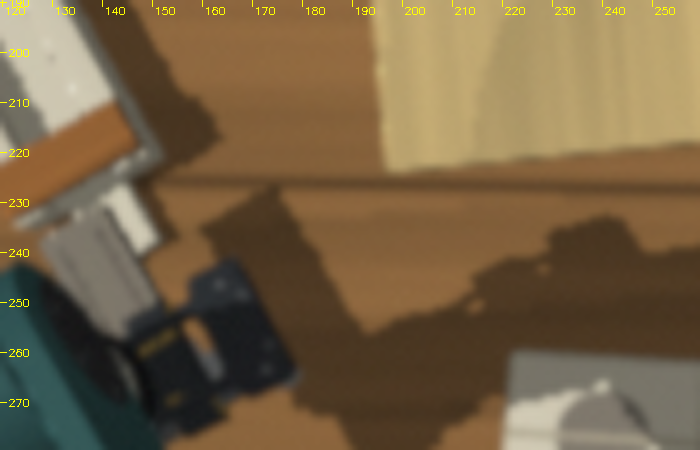

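Emit:
servo_tool --rows '[[[0,0.4,0],0],[[0,0.8,0],0],[[0,1,0],0],[[0,1,0],0]]'

```text
time: 20.82
tool_pos: [0.3393, 0.1957, 0.0782]
ee_rot: [3.14, 0.004, 0.52]
wrist_force: [-0.6, -0.0, -1.9]
width: 0.04
```

Emit:
servo_tool --rows '[[[0,0.4,0],0],[[0,0.8,0],0],[[0,1,0],0],[[0,1,0],0]]'

```text
time: 21.15
tool_pos: [0.3794, 0.1274, 0.0787]
ee_rot: [3.142, 0.003, 0.521]
wrist_force: [-0.5, -0.4, -1.5]
width: 0.0399
```

Emit:
servo_tool --rows '[[[0,0.4,0],0.07],[[0,0.7,0],0.14],[[0,0.85,0],0.2],[[0,0.85,0],0.26],[[0,0.85,0],0.26],[[0,0.85,0],0.26]]'

```text
time: 21.65
tool_pos: [0.4122, 0.0713, 0.0791]
ee_rot: [-3.14, 0.002, 0.119]
wrist_force: [0.3, -0.3, -1.9]
width: 0.0399
```

```bash
python3 - <<'E'
from h import *
go(*C.w(-.135,.038),.018,.115)
s=shot("scene");crop(s,280,130,120,100,6,"pics/s13.png")
E
```

```text
t21.65 pos [0.4122 0.0713 0.0791] yaw0.119 F [ 0.3 -0.3 -1.9] w0.0399 q6 1.49
  shift [0.318 0.221 0.764] turn 0.003 (alt -1.997)
```

View pics/s13.png

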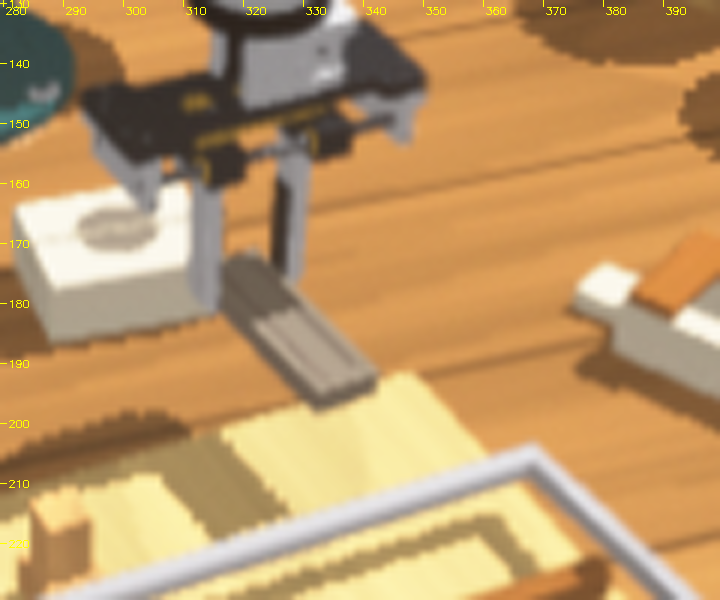

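Emit:
servo_tool --rows '[[[0.2,0.15,0.1],0],[[0.32,0.22,0.3],0],[[0.32,0.22,0.5],0],[[0.32,0.22,0.65],0],[[0.32,0.22,0.72],0],[[0.32,0.22,0.72],0]]'

```text
time: 22.2
tool_pos: [0.4388, 0.0565, 0.0209]
ee_rot: [-3.141, 0.004, 0.118]
wrist_force: [-0.6, -1.0, -1.9]
width: 0.04
```

```bash
python3 - <<'E'
from h import *
go(*C.w(-.135,.038),.015,.115)
s=shot("scene");crop(s,280,130,120,100,6,"pics/s14.png")
E
```

```text
t22.20 pos [0.4388 0.0565 0.0209] yaw0.118 F [-0.6 -1.  -1.9] w0.0400 q6 1.45
  shift [ 0.009 -0.002  0.073] turn 0.002 (alt -1.998)
```

View pics/s14.png

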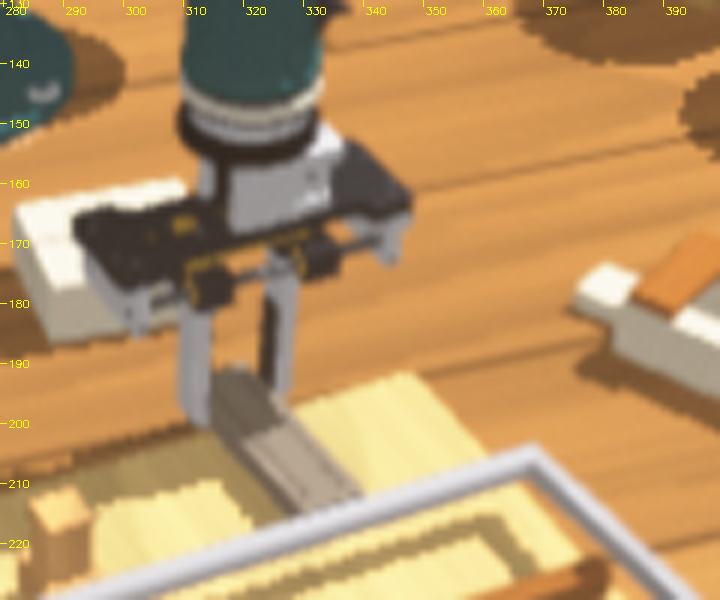

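Emit:
servo_tool --rows '[[[0,0,0.03],0],[[0,0,0.05],0],[[0.15,0,0.05],0],[[0.3,0,0.05],0],[[0.45,0,0.05],0],[[0.6,0,0.05],0],[[0.75,0,0.05],0],[[0.9,0,0.05],0],[[0.9,0,0.05],0]]'

```text
time: 23.0
tool_pos: [0.5147, 0.0643, 0.0197]
ee_rot: [3.141, -0.004, 0.116]
wrist_force: [-0.1, -0.6, -1.3]
width: 0.0401
```

```bash
python3 - <<'E'
from h import *
go(*C.w(-.041,.038),.015,.115)
s=shot("scene");crop(s,280,150,120,100,6,"pics/s15.png")
E
```

```text
t23.00 pos [0.5147 0.0643 0.0197] yaw0.116 F [-0.1 -0.6 -1.3] w0.0401 q6 1.47
  shift [ 0.231 -0.014  0.059] turn 0.001 (alt -1.999)
```

View pics/s15.png

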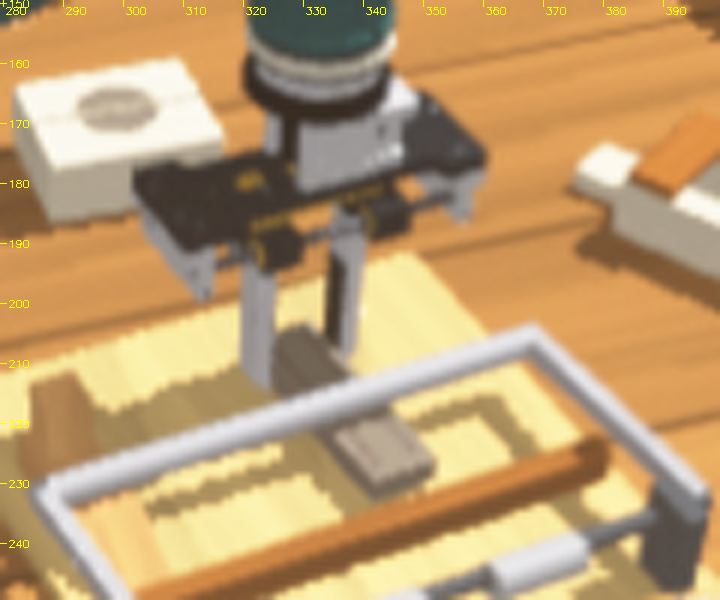

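Emit:
servo_tool --rows '[[[0,0,0.03],0],[[0,0,0.06],0],[[0.05,-0.01,0.06],0],[[0.1,-0.01,0.06],0],[[0.15,-0.01,0.06],0],[[0.2,-0.01,0.06],0],[[0.25,-0.01,0.06],0],[[0.28,-0.01,0.06],0],[[0.28,-0.01,0.06],0]]'

```text
time: 23.8
tool_pos: [0.5323, 0.0673, 0.0141]
ee_rot: [-3.141, 0.006, 0.116]
wrist_force: [-9.5, -0.4, 9.1]
width: 0.0396
```

```bash
python3 - <<'E'
from h import *
go(*C.w(-.041,.038),.015,.115)
s=shot("scene");crop(s,280,150,120,100,6,"pics/s16.png")
E
```

```text
t23.80 pos [0.5323 0.0673 0.0141] yaw0.116 F [-9.5 -0.4  9.1] w0.0396 q6 1.48
  shift [ 0.008 -0.002 -0.011] turn 0.001 (alt -1.999)
```

View pics/s16.png

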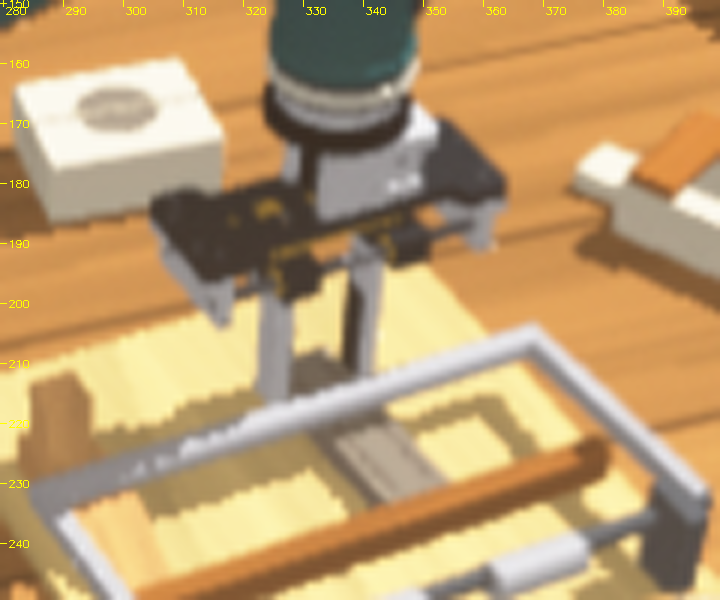

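Emit:
servo_tool --rows '[[[0,0,-0.03],0],[[0.03,0,-0.03],0],[[0.05,0,-0.03],0],[[0.05,0,-0.03],0]]'

```text
time: 24.18
tool_pos: [0.5323, 0.0677, 0.0141]
ee_rot: [-3.14, 0.015, 0.116]
wrist_force: [-12.6, -2.1, 5.6]
width: 0.0394
```

Emit:
servo_tool --rows '[[[-0.05,0,0.01],0],[[-0.07,0,0.01],0],[[-0.07,0,0.01],0],[[-0.07,0,0.01],0],[[-0.07,0,0.01],0]]' --grip -0.25

```text
time: 24.6
tool_pos: [0.5336, 0.0673, 0.0158]
ee_rot: [3.142, -0.002, 0.116]
wrist_force: [0.1, 0.6, 0.8]
width: 0.0587
```

Emit:
servo_tool --rows '[[[0,0,-0.3],0],[[0,0,-0.7],0],[[0,0,-1],0],[[0,0,-1],0]]'

```text
time: 24.93
tool_pos: [0.5373, 0.0674, 0.1022]
ee_rot: [3.14, -0.013, 0.116]
wrist_force: [0.9, 1.3, 1.7]
width: 0.0588
```

Emit:
servo_tool --rows '[[[-0.5,0,-0.4],0],[[-1,0,-0.5],0],[[-1,0,-0.5],0],[[-1,0,-0.5],0]]'

```text
time: 25.27
tool_pos: [0.4526, 0.058, 0.1363]
ee_rot: [3.141, -0.003, 0.116]
wrist_force: [1.3, -0.1, -0.3]
width: 0.0587
```

```bash
python3 - <<'E'
from h import *
go(*C.w(-.041,.038),.015,.115)
s=shot("scene");crop(s,280,150,120,100,6,"pics/s17.png")
s=shot("top");crop(s,180,95,150,120,5,"pics/t17.png")
cv2.imwrite("pics/top17.png",s["pixels"][:,:,::-1])
E
```

```text
t25.27 pos [0.4526 0.058  0.1363] yaw0.116 F [ 1.3 -0.1 -0.3] w0.0587 q6 1.46
  shift [ 1.011 -0.002  1.516] turn 0.001 (alt -1.999)
```

View pics/s17.png

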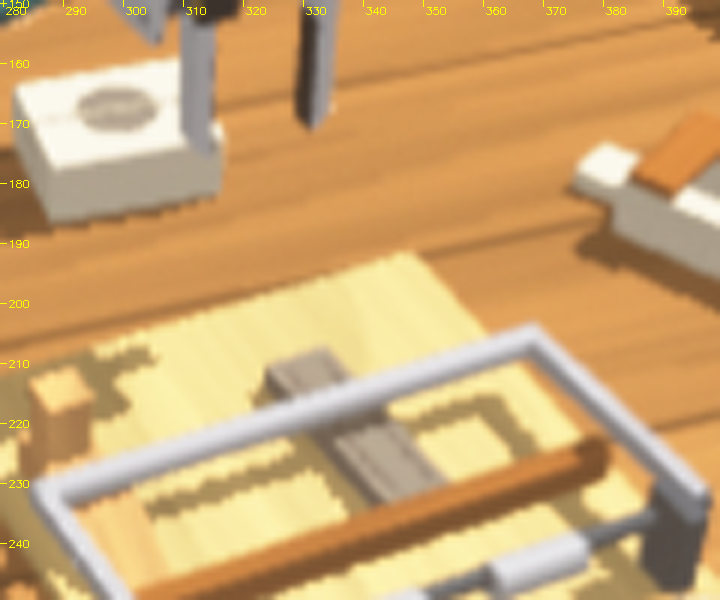

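View pics/top17.png

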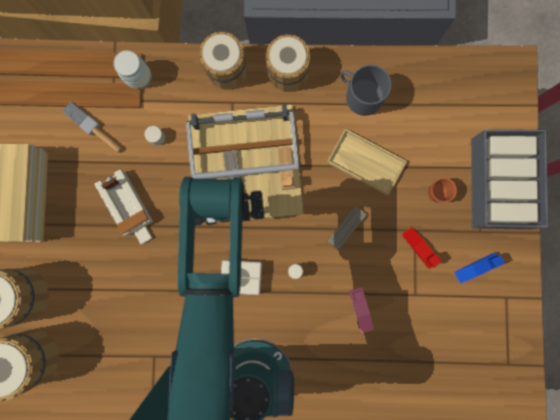

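```bash
python3 - <<'E'
from h import *
s=shot("top")
crop(s,320,195,60,60,8,"pics/b18.png")
E
```

```text
(no output)
```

View pics/b18.png

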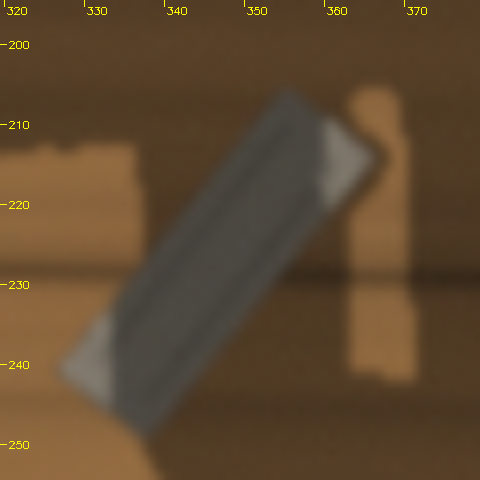

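```bash
cat >> h.py <<'E'
B=Frame(.4245,-.2577,-.657)
E
python3 - <<'E'
from h import *
go(*B.w(-.042,0),.06,-.657)
E
```

```text
t25.42 pos [0.4539 0.0581 0.1348] yaw0.116 F [-0.3 -0.4  0.3] w0.0588 q6 1.46
  shift [-1.197  3.511  0.935] turn 0.492 (alt -1.508)
```

Emit:
servo_tool --rows '[[[-0.15,0.45,0],0],[[-0.3,0.9,0],0],[[-0.33,1,0],0]]' --grip -0.5

```text
time: 25.67
tool_pos: [0.4362, -0.028, 0.1344]
ee_rot: [3.14, 0.002, 0.113]
wrist_force: [0.7, 0.2, 0.3]
width: 0.0699
```

Emit:
servo_tool --rows '[[[-0.15,0.45,0],0],[[-0.3,0.9,0],0],[[-0.33,1,0],0]]'

```text
time: 25.92
tool_pos: [0.4191, -0.111, 0.1346]
ee_rot: [3.14, 0.002, 0.111]
wrist_force: [-0.1, -0.4, 0.4]
width: 0.0704
```

Emit:
servo_tool --rows '[[[-0.15,0.45,0],0.07],[[-0.3,0.9,0],0.14],[[-0.33,1,0],0.21],[[-0.33,1,0],0.28],[[-0.33,1,0],0.35],[[-0.33,1,0],0.42],[[-0.33,1,0],0.49],[[-0.33,1,0],0.492]]'

```text
time: 26.58
tool_pos: [0.4031, -0.1893, 0.1346]
ee_rot: [-3.141, 0.001, -0.659]
wrist_force: [0.5, 0.2, -0.5]
width: 0.0708
```

```bash
python3 - <<'E'
from h import *
go(*B.w(-.042,0),.06,-.657)
E
```

```text
t26.58 pos [ 0.4031 -0.1893  0.1346] yaw-0.659 F [ 0.5  0.2 -0.5] w0.0708 q6 1.66
  shift [0.21  0.514 0.933] turn -0.001 (alt 1.999)
```

Emit:
servo_tool --rows '[[[0.15,0.35,0],0],[[0.21,0.51,0.2],0],[[0.21,0.51,0.6],0],[[0.21,0.51,0.93],0],[[0.21,0.51,0.93],0],[[0.21,0.51,0.93],0]]'

```text
time: 27.08
tool_pos: [0.3901, -0.2311, 0.0594]
ee_rot: [-3.141, 0.005, -0.655]
wrist_force: [0.5, -0.1, 0.6]
width: 0.0704
```

```bash
python3 - <<'E'
from h import *
go(*B.w(-.042,0),.0035,-.657)
s=shot("scene");crop(s,180,130,100,120,5,"pics/s19.png")
s=shot("top");crop(s,320,195,60,60,8,"pics/b19.png")
E
```

```text
t27.08 pos [ 0.3901 -0.2311  0.0594] yaw-0.655 F [ 0.5 -0.1  0.6] w0.0704 q6 1.57
  shift [0.019 0.001 0.699] turn 0.001 (alt -1.999)
```

View pics/s19.png

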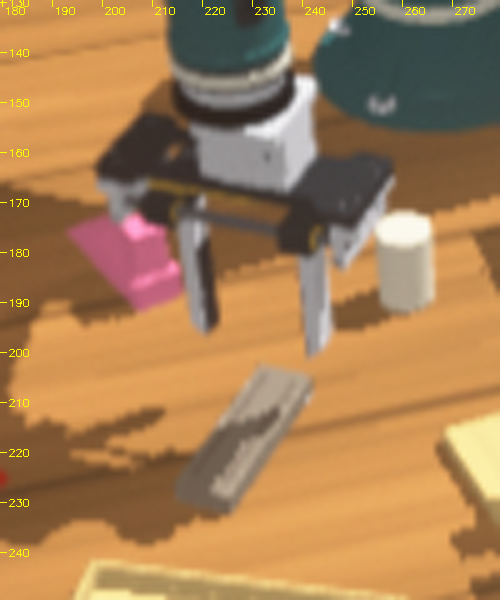

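View pics/b19.png

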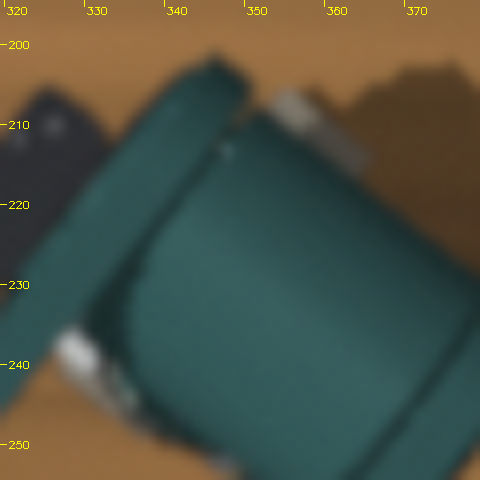

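Emit:
servo_tool --rows '[[[0.02,0,0.3],0],[[0.02,0,0.55],0],[[0.02,0,0.65],0],[[0.02,0,0.68],0],[[0.02,0,0.68],0],[[0.02,0,0.68],0]]'

```text
time: 27.68
tool_pos: [0.3932, -0.2338, 0.0083]
ee_rot: [-3.141, -0.003, -0.656]
wrist_force: [0.1, -0.6, 0.4]
width: 0.0704
```

```bash
python3 - <<'E'
from h import *
go(*B.w(-.042,0),.0035,-.657)
E
```

```text
t27.68 pos [ 0.3932 -0.2338  0.0083] yaw-0.656 F [ 0.1 -0.6  0.4] w0.0704 q6 1.57
  shift [-0.032 -0.003  0.06 ] turn 0.000 (alt -2.000)
```

Emit:
servo_tool --rows '[[[-0.03,0,0.03],0],[[-0.03,0,0.06],0],[[-0.03,0,0.06],0],[[-0.03,0,0.06],0]]'

```text
time: 28.02
tool_pos: [0.3902, -0.2316, 0.002]
ee_rot: [-3.141, -0.0, -0.657]
wrist_force: [0.1, 0.6, 0.7]
width: 0.0705
```

Emit:
servo_tool --rows '[[[0,0,0],0],[[0,0,0],0],[[0,0,0],0],[[0,0,0],0],[[0,0,0],0],[[0,0,0],0],[[0,0,0],0],[[0,0,0],0],[[0,0,0],0]]' --grip 1

```text
time: 28.77
tool_pos: [0.3902, -0.2315, 0.0019]
ee_rot: [-3.141, 0.0, -0.657]
wrist_force: [1.0, 0.7, 1.0]
width: 0.0394
```

Emit:
servo_tool --rows '[[[0,0,-0.2],0],[[0,0,-0.5],0],[[0,0,-0.8],0],[[0,0,-1],0],[[0,0,-1],0]]'

```text
time: 29.18
tool_pos: [0.3921, -0.2334, 0.0856]
ee_rot: [3.141, -0.008, -0.657]
wrist_force: [0.3, 0.0, -0.9]
width: 0.0397
```

```bash
python3 - <<'E'
from h import *
go(*C.w(-.16,-.038),.06,.115)
s=shot("scene");crop(s,180,130,120,120,5,"pics/s20.png")
E
```

```text
t29.18 pos [ 0.3921 -0.2334  0.0856] yaw-0.657 F [ 0.3  0.  -0.9] w0.0397 q6 1.57
  shift [-1.307 -2.336  0.319] turn -0.491 (alt 1.509)
```

View pics/s20.png

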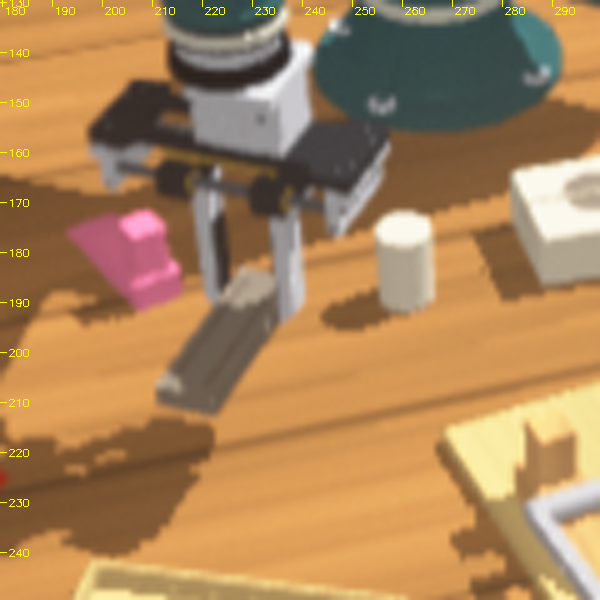

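Emit:
servo_tool --rows '[[[-0.1,-0.2,-0.2],0],[[-0.3,-0.6,-0.5],0],[[-0.56,-1,-0.5],0],[[-0.56,-1,-0.5],0]]'

```text
time: 29.57
tool_pos: [0.4037, -0.1355, 0.1213]
ee_rot: [-3.138, 0.003, -0.651]
wrist_force: [0.5, -1.1, -1.8]
width: 0.0395
```

Emit:
servo_tool --rows '[[[-0.2,-0.4,0],-0.07],[[-0.4,-0.8,0],-0.14],[[-0.56,-1,0],-0.21],[[-0.56,-1,0],-0.28],[[-0.56,-1,0],-0.35],[[-0.56,-1,0],-0.42],[[-0.56,-1,0],-0.49],[[-0.56,-1,0],-0.49]]'

```text
time: 30.23
tool_pos: [0.4155, -0.0501, 0.1195]
ee_rot: [-3.14, 0.004, 0.115]
wrist_force: [0.4, -0.3, -1.7]
width: 0.0399
```

```bash
python3 - <<'E'
from h import *
go(*C.w(-.135,-.038),.022,.115)
s=shot("scene");crop(s,250,120,120,120,5,"pics/s21.png")
E
```

```text
t30.23 pos [ 0.4155 -0.0501  0.1195] yaw0.115 F [ 0.4 -0.3 -1.7] w0.0399 q6 1.20
  shift [ 0.452 -0.342  1.218] turn -0.000 (alt 2.000)
```

View pics/s21.png

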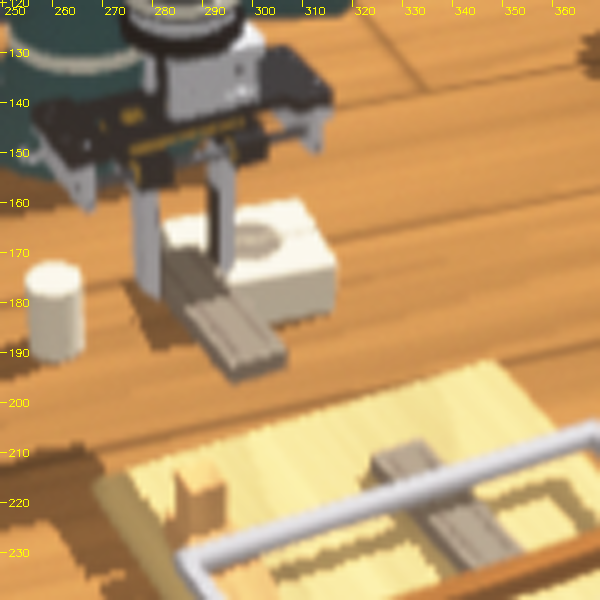

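Emit:
servo_tool --rows '[[[0.3,-0.25,0],0],[[0.45,-0.34,0.3],0],[[0.45,-0.34,0.6],0],[[0.45,-0.34,0.9],0],[[0.45,-0.34,1],0],[[0.45,-0.34,1],0]]'

```text
time: 30.78
tool_pos: [0.4466, -0.0188, 0.0383]
ee_rot: [-3.14, 0.008, 0.111]
wrist_force: [-0.2, 0.2, -1.6]
width: 0.0397
```

```bash
python3 - <<'E'
from h import *
go(*C.w(-.135,-.038),.016,.115)
s=shot("scene");crop(s,260,150,120,100,6,"pics/s22.png")
E
```

```text
t30.78 pos [ 0.4466 -0.0188  0.0383] yaw0.111 F [-0.2  0.2 -1.6] w0.0397 q6 1.29
  shift [0.021 0.001 0.279] turn -0.003 (alt 1.997)
```

View pics/s22.png

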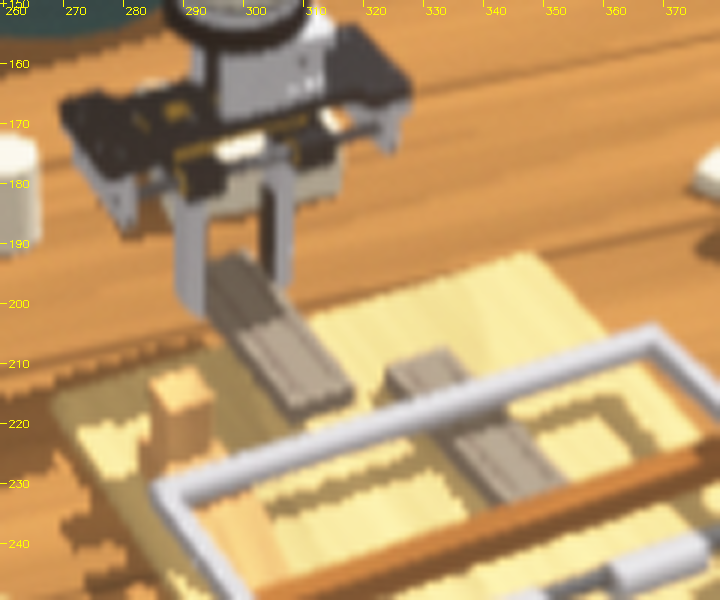

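Emit:
servo_tool --rows '[[[0,0,0.12],0],[[0.02,0,0.24],0],[[0.02,0,0.26],0],[[0.15,0,0.26],0],[[0.3,0,0.27],0],[[0.45,0,0.27],0],[[0.6,0,0.27],0],[[0.75,0,0.28],0],[[0.9,0,0.28],0],[[0.95,0,0.28],0],[[0.95,0,0.28],0]]'

```text
time: 31.75
tool_pos: [0.5267, -0.0105, 0.0199]
ee_rot: [3.141, -0.002, 0.113]
wrist_force: [0.0, 0.2, -1.9]
width: 0.039
```

```bash
python3 - <<'E'
from h import *
go(*C.w(-.041,-.038),.014,.115)
s=shot("scene");crop(s,260,150,120,100,6,"pics/s23.png")
E
```

```text
t31.75 pos [ 0.5267 -0.0105  0.0199] yaw0.113 F [ 0.   0.2 -1.9] w0.0390 q6 1.33
  shift [ 0.188 -0.011  0.074] turn -0.001 (alt 1.999)
```

View pics/s23.png

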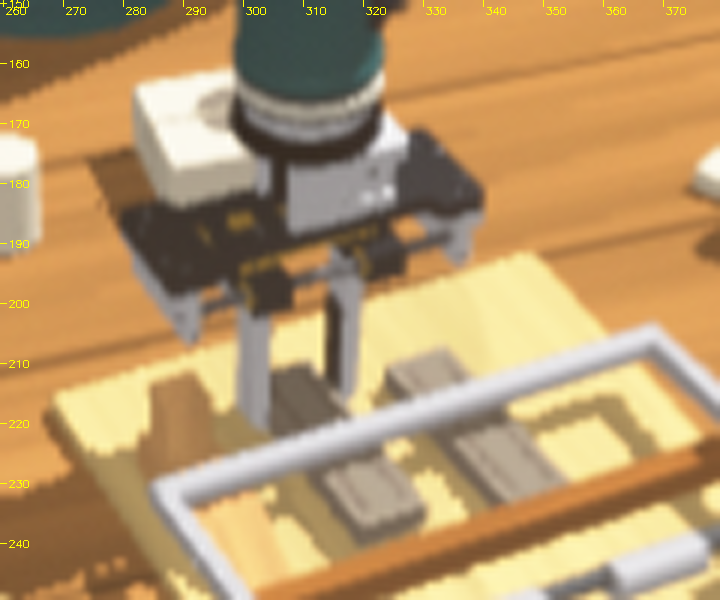

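Emit:
servo_tool --rows '[[[0,0,0.04],0],[[0,0,0.065],0],[[0.05,-0.01,0.065],0],[[0.1,-0.01,0.065],0],[[0.15,-0.01,0.065],0],[[0.2,-0.01,0.065],0],[[0.25,-0.01,0.05],0],[[0.28,-0.01,0.04],0],[[0.28,-0.01,0.04],0]]'

```text
time: 32.55
tool_pos: [0.5429, -0.0074, 0.0144]
ee_rot: [-3.141, 0.012, 0.113]
wrist_force: [-9.0, -0.8, 0.6]
width: 0.0396
```

```bash
python3 - <<'E'
from h import *
go(*C.w(-.041,-.038),.014,.115)
s=shot("scene");crop(s,260,150,120,100,6,"pics/s24.png")
E
```

```text
t32.55 pos [ 0.5429 -0.0074  0.0144] yaw0.113 F [-9.  -0.8  0.6] w0.0396 q6 1.34
  shift [-0.017  0.006  0.005] turn -0.001 (alt 1.999)
```

View pics/s24.png

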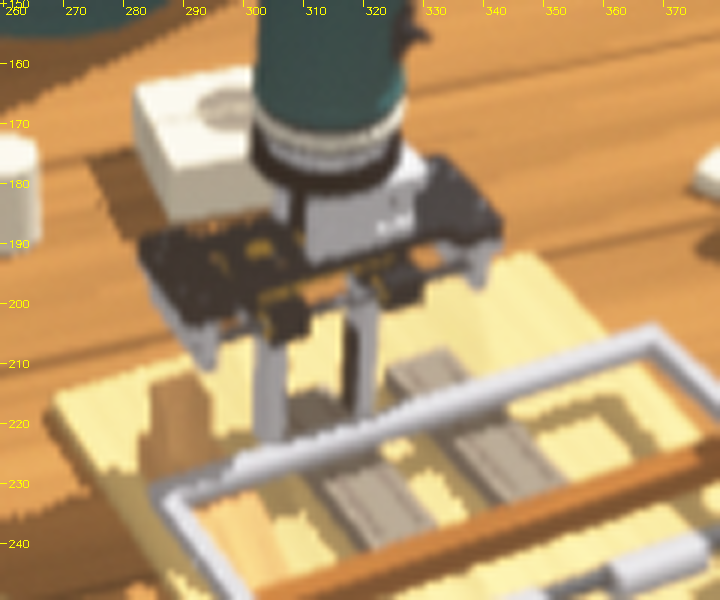

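At the stop (9 N back). Release and withdraw.

Emit:
servo_tool --rows '[[[-0.05,0,0.0],0],[[-0.06,0,0.0],0],[[-0.06,0,0.0],0],[[-0.06,0,0.0],0],[[-0.06,0,0.0],0]]' --grip -0.2

```text
time: 33.02
tool_pos: [0.5433, -0.0078, 0.0169]
ee_rot: [3.141, -0.002, 0.113]
wrist_force: [-1.1, -0.2, 0.2]
width: 0.0564
```

Emit:
servo_tool --rows '[[[0,0,-0.3],0],[[0,0,-0.7],0],[[0,0,-1],0],[[0,0,-1],0]]'

```text
time: 33.35
tool_pos: [0.5468, -0.0082, 0.1031]
ee_rot: [3.139, -0.013, 0.113]
wrist_force: [1.6, -0.2, 0.9]
width: 0.0565
```

Emit:
servo_tool --rows '[[[-0.5,0,-0.5],0],[[-1,0,-0.6],0],[[-1,0,-0.6],0],[[-1,0,-0.6],0]]'

```text
time: 33.68
tool_pos: [0.4621, -0.017, 0.1458]
ee_rot: [3.141, -0.003, 0.112]
wrist_force: [-0.1, 0.0, 0.6]
width: 0.0565
```

Emit:
servo_tool --rows '[[[-0.5,0,0],0],[[-0.9,0,0],0],[[-0.9,0,0],0],[[-0.9,0,0],0]]'

```text
time: 34.02
tool_pos: [0.3913, -0.0249, 0.1435]
ee_rot: [-3.141, -0.001, 0.112]
wrist_force: [0.3, 0.4, -0.1]
width: 0.0564
```

```bash
python3 - <<'E'
from h import *
go(*C.w(-.042,-.114),.046,.115)
s=shot("scene");crop(s,260,150,120,100,6,"pics/s25.png")
s=shot("top");crop(s,180,95,150,120,5,"pics/t25.png")
E
```

```text
t34.02 pos [ 0.3913 -0.0249  0.1435] yaw0.112 F [ 0.3  0.4 -0.1] w0.0564 q6 1.25
  shift [1.881 0.95  1.219] turn -0.002 (alt 1.998)
```

View pics/s25.png

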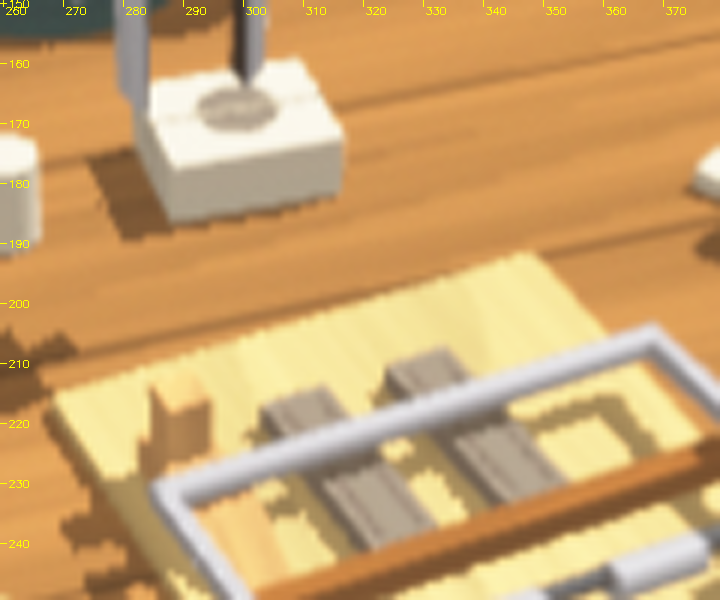

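View pics/t25.png

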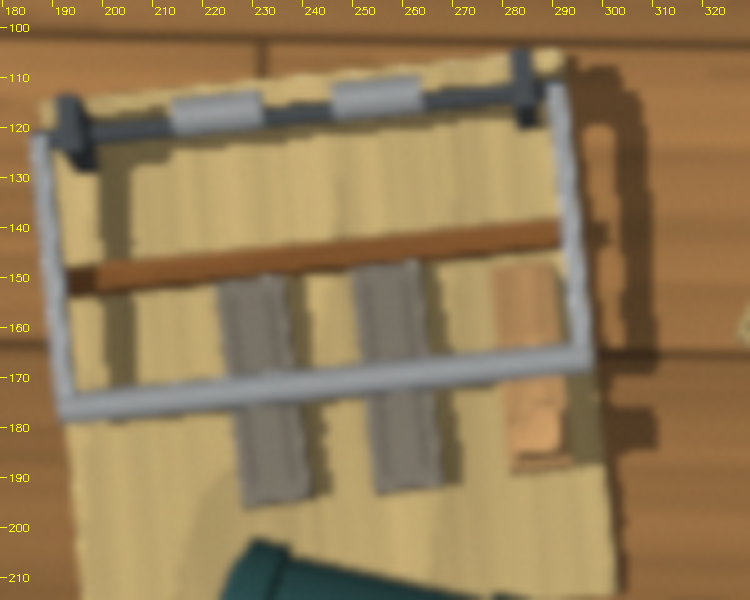

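Emit:
servo_tool --rows '[[[0.4,0.4,0],0],[[0.8,0.8,0],0],[[1,0.95,0],0],[[1,0.95,0],0]]'

```text
time: 34.45
tool_pos: [0.484, -0.0942, 0.143]
ee_rot: [3.141, -0.001, 0.111]
wrist_force: [-1.0, 0.1, 0.6]
width: 0.0567
```

Emit:
servo_tool --rows '[[[0.4,0,0],0],[[0.8,0,0],0],[[0.88,0,0],0],[[0.88,0,0],0],[[0.88,0,0],0]]'

```text
time: 34.87
tool_pos: [0.5494, -0.083, 0.1436]
ee_rot: [-3.141, 0.002, 0.114]
wrist_force: [-0.9, -0.9, 0.4]
width: 0.0563
```

```bash
python3 - <<'E'
from h import *
go(*C.w(-.0405,-.114),.046,.115)
s=shot("scene");crop(s,240,150,120,100,6,"pics/s26.png")
E
```

```text
t34.87 pos [ 0.5494 -0.083   0.1436] yaw0.114 F [-0.9 -0.9  0.4] w0.0563 q6 1.20
  shift [0.017 0.006 1.219] turn -0.001 (alt 1.999)
```

View pics/s26.png

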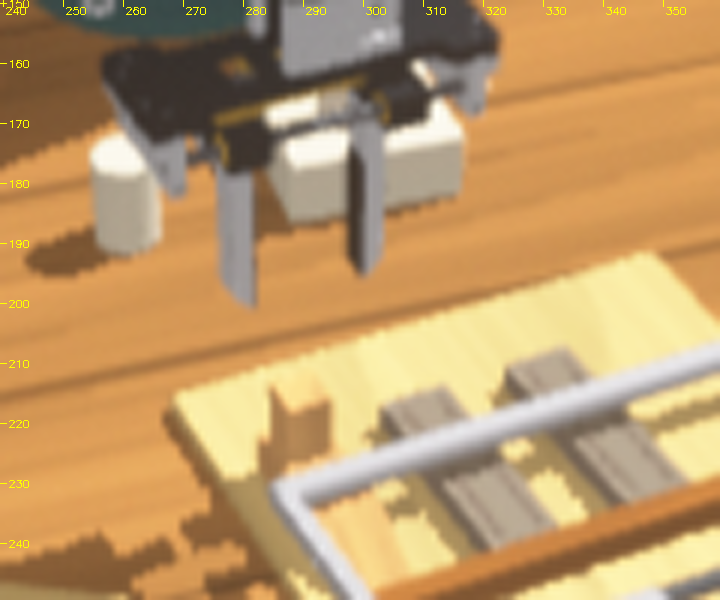

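Emit:
servo_tool --rows '[[[0.01,0,0.3],0],[[0.01,0,0.6],0],[[0.01,0,0.9],0],[[0.01,0,1],0],[[0.01,0,1],0]]'

```text
time: 35.33
tool_pos: [0.5475, -0.0829, 0.0619]
ee_rot: [-3.14, 0.005, 0.113]
wrist_force: [0.0, -0.7, -0.2]
width: 0.0567
```

Emit:
servo_tool --rows '[[[0,0,0.1],0],[[0,0,0.18],0],[[0,0,0.18],0],[[0,0,0.18],0]]'

```text
time: 35.67
tool_pos: [0.5505, -0.0835, 0.0504]
ee_rot: [3.141, -0.001, 0.113]
wrist_force: [-0.2, -0.5, -0.7]
width: 0.0564
```

Emit:
servo_tool --rows '[[[0,0,0],0],[[0,0,0],0],[[0,0,0],0],[[0,0,0],0],[[0,0,0],0],[[0,0,0],0],[[0,0,0],0]]' --grip 1

```text
time: 36.25
tool_pos: [0.5504, -0.0834, 0.05]
ee_rot: [3.142, -0.0, 0.113]
wrist_force: [-0.3, -0.0, 0.7]
width: 0.026
```

```bash
python3 - <<'E'
from h import *
go(*C.w(-.0405,-.114),.046,.115)
s=shot("scene");crop(s,240,150,120,100,6,"pics/s27.png")
E
```

```text
t36.25 pos [ 0.5504 -0.0834  0.05  ] yaw0.113 F [-0.3 -0.   0.7] w0.0260 q6 1.21
  shift [0.006 0.001 0.051] turn -0.001 (alt 1.999)
```

View pics/s27.png

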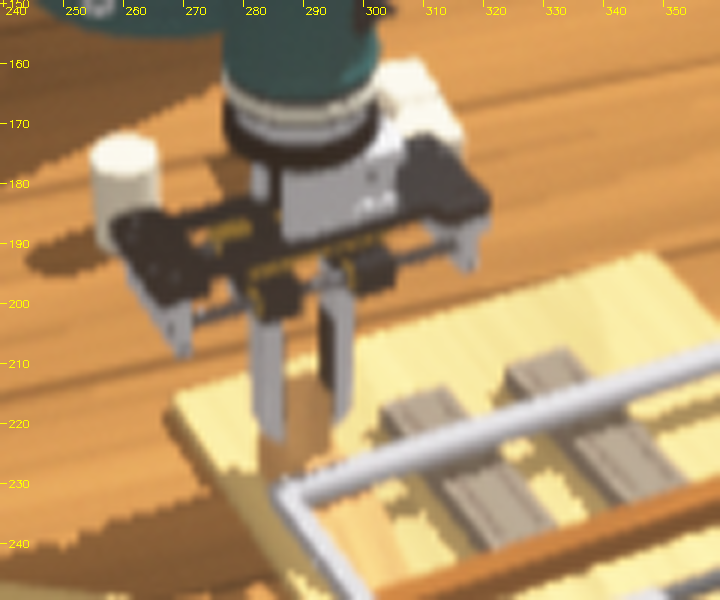

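Emit:
servo_tool --rows '[[[-0.1,0,0],0],[[-0.2,0,0],0],[[-0.3,0,0],0],[[-0.4,0,0],0],[[-0.5,0,0],0],[[-0.6,0,0],0],[[-0.7,0,0],0],[[-0.8,0,0],0],[[-0.9,0,0],0],[[-1,0,0],0],[[-1,0,0],0]]'

```text
time: 37.22
tool_pos: [0.4689, -0.0926, 0.0502]
ee_rot: [3.142, 0.002, 0.112]
wrist_force: [-2.1, -0.9, 4.2]
width: 0.026
```

Emit:
servo_tool --rows '[[[-0.1,0,0],0],[[-0.25,0,0],0],[[-0.4,0,0],0],[[-0.4,0,0],0]]'

```text
time: 37.55
tool_pos: [0.4373, -0.0962, 0.0502]
ee_rot: [3.141, 0.001, 0.112]
wrist_force: [-3.2, -0.0, 5.3]
width: 0.0259
```

```bash
python3 - <<'E'
from h import *
o=robot.get_obs()["tool_pos"];print(C.inv(o[0],o[1]))
go(.600,-.351,.1,1.10)
s=shot("scene");crop(s,240,150,150,120,5,"pics/s28.png")
E
```

```text
(np.float64(-0.15475859427877206), np.float64(-0.11369417330834959))
t37.55 pos [ 0.4373 -0.0962  0.0502] yaw0.112 F [-3.2 -0.   5.3] w0.0259 q6 1.12
  shift [ 1.663  3.393 -0.622] turn -0.629 (alt 1.371)
```

View pics/s28.png

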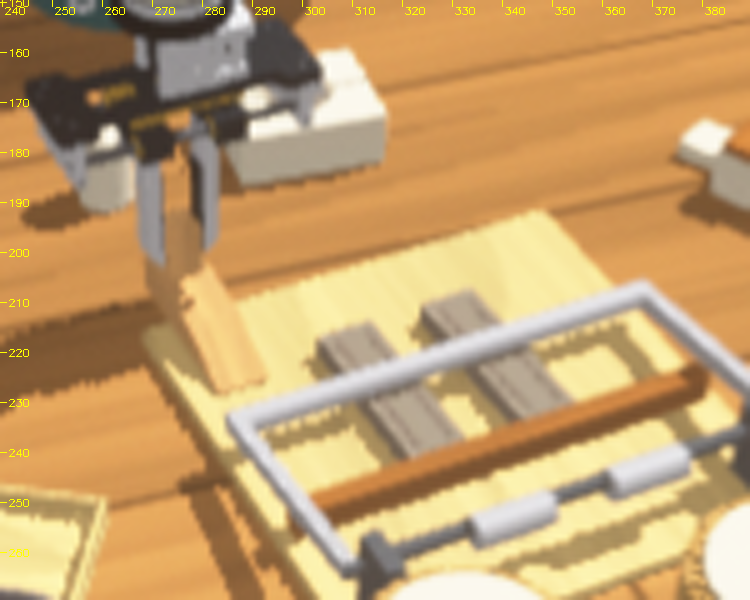

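Emit:
servo_tool --rows '[[[0,0,-0.2],0],[[0,0,-0.5],0],[[0,0,-0.8],0],[[0,0,-1],0],[[0,0,-1],0]]'

```text
time: 38.02
tool_pos: [0.4409, -0.0966, 0.1329]
ee_rot: [3.139, -0.005, 0.113]
wrist_force: [0.7, -0.6, -0.7]
width: 0.0258
```

Emit:
servo_tool --rows '[[[0,0.4,0],0],[[0,0.8,0],0],[[0,1,0],0],[[0,1,0],0]]'

```text
time: 38.35
tool_pos: [0.4471, -0.1778, 0.1274]
ee_rot: [-3.141, 0.004, 0.109]
wrist_force: [-0.0, 0.2, -0.8]
width: 0.0254
```

Emit:
servo_tool --rows '[[[0.35,0.35,0],0],[[0.6,0.7,0],0],[[0.8,1,0],0],[[0.8,1,0],0]]'

```text
time: 38.68
tool_pos: [0.5221, -0.25, 0.1265]
ee_rot: [-3.141, 0.002, 0.111]
wrist_force: [-0.6, 0.3, -1.7]
width: 0.0257
```

Emit:
servo_tool --rows '[[[0.35,0.35,0],-0.07],[[0.6,0.7,0],-0.14],[[0.8,1,0],-0.21],[[0.8,1,0],-0.28],[[0.8,1,0],-0.35],[[0.8,1,0],-0.42],[[0.8,1,0],-0.49],[[0.8,1,0],-0.56],[[0.8,1,0],-0.62],[[0.8,1,0],-0.62]]'

```text
time: 39.52
tool_pos: [0.5925, -0.3182, 0.1278]
ee_rot: [-3.137, -0.001, 1.089]
wrist_force: [-0.3, -1.0, -1.0]
width: 0.0259
```

```bash
python3 - <<'E'
from h import *
go(.5955,-.352,.06,1.09)
s=shot("scene");crop(s,160,150,150,120,5,"pics/s29.png")
E
```

```text
t39.52 pos [ 0.5925 -0.3182  0.1278] yaw1.089 F [-0.3 -1.  -1. ] w0.0259 q6 -0.10
  shift [-0.357  0.23   0.847] turn -0.001 (alt 1.999)
```

View pics/s29.png

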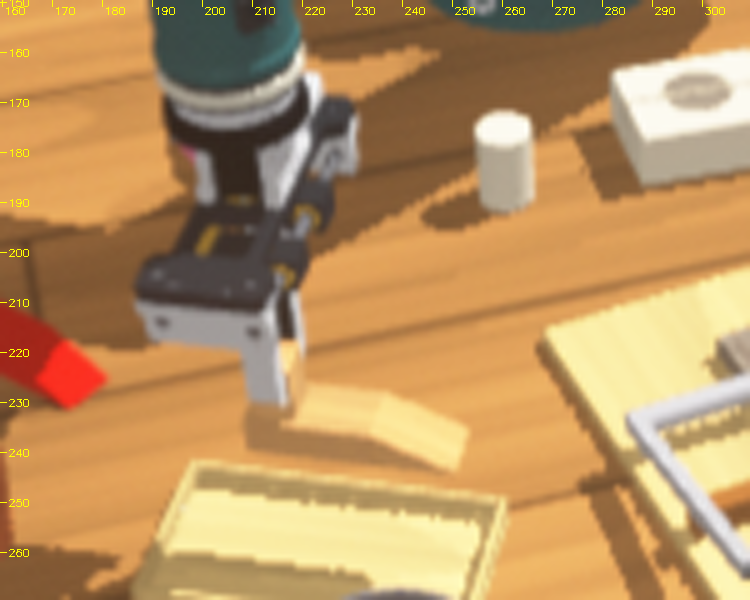

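Emit:
servo_tool --rows '[[[-0.3,0.2,0],0],[[-0.36,0.23,0.1],0],[[-0.36,0.23,0.4],0],[[-0.36,0.23,0.7],0],[[-0.36,0.23,0.88],0],[[-0.36,0.23,0.88],0],[[-0.36,0.23,0.88],0]]'

```text
time: 40.15
tool_pos: [0.595, -0.3529, 0.0573]
ee_rot: [-3.137, -0.001, 1.086]
wrist_force: [-0.1, 1.0, -1.3]
width: 0.0256
```

```bash
python3 - <<'E'
from h import *
go(.5955,-.352,.043,1.09)
s=shot("scene");crop(s,160,170,150,120,5,"pics/s30.png")
E
```

```text
t40.15 pos [ 0.595  -0.3529  0.0573] yaw1.086 F [-0.1  1.  -1.3] w0.0256 q6 -0.13
  shift [0.013 0.    0.178] turn -0.003 (alt 1.997)
```

View pics/s30.png

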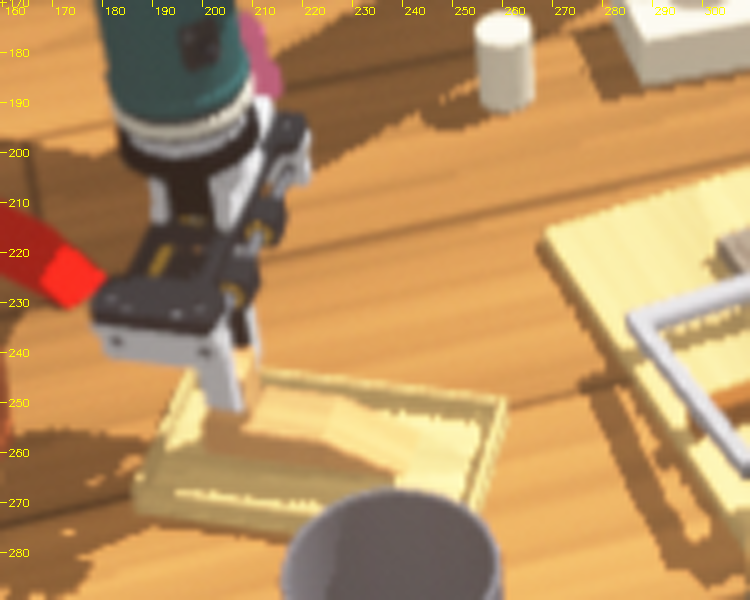

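Emit:
servo_tool --rows '[[[0,0,0.05],0],[[0,0,0.1],0],[[0,0,0.14],0],[[0,0,0.16],0],[[0,0,0.16],0],[[0,0,0.16],0]]'

```text
time: 40.7
tool_pos: [0.596, -0.3541, 0.0466]
ee_rot: [-3.141, -0.0, 1.087]
wrist_force: [0.5, -0.4, -0.4]
width: 0.0257
```

```bash
python3 - <<'E'
from h import *
go(.5955,-.352,.043,1.09)
E
```

```text
t40.70 pos [ 0.596  -0.3541  0.0466] yaw1.087 F [ 0.5 -0.4 -0.4] w0.0257 q6 -0.13
  shift [ 0.02  -0.018  0.045] turn -0.002 (alt 1.998)
```

Emit:
servo_tool --rows '[[[0,0,0.02],0],[[0,0,0.04],0],[[0,0,0.05],0],[[0,0,0.05],0],[[0,0,0.05],0]]'

```text
time: 41.12
tool_pos: [0.5962, -0.3543, 0.0432]
ee_rot: [3.141, 0.0, 1.087]
wrist_force: [-0.3, -0.9, 0.6]
width: 0.0258
```

Emit:
servo_tool --rows '[[[0,0,0],0],[[0,0,0],0],[[0,0,0],0],[[0,0,0],0],[[0,0,0],0],[[0,0,0],0]]' --grip -0.2

```text
time: 41.62
tool_pos: [0.5961, -0.354, 0.0425]
ee_rot: [-3.141, -0.0, 1.087]
wrist_force: [0.1, -0.3, 0.3]
width: 0.0561
```

Emit:
servo_tool --rows '[[[0,0,-0.3],0],[[0,0,-0.7],0],[[0,0,-1],0],[[0,0,-1],0]]'

```text
time: 41.95
tool_pos: [0.599, -0.3561, 0.1305]
ee_rot: [3.129, 0.002, 1.087]
wrist_force: [0.4, 0.4, 1.3]
width: 0.0565
```

Emit:
servo_tool --rows '[[[-0.4,0,-0.5],0],[[-0.8,-0.3,-0.9],0],[[-0.8,-0.6,-1],0],[[-0.8,-1,-1],0],[[-0.8,-1,-1],0]]'

```text
time: 42.37
tool_pos: [0.4909, -0.3719, 0.203]
ee_rot: [-3.139, -0.0, 1.084]
wrist_force: [0.6, 0.2, 0.2]
width: 0.0566
```

```bash
python3 - <<'E'
from h import *
print(robot.get_obs()["tool_pos"])
for n in("scene","top"):
    s=shot(n); cv2.imwrite(f"pics/{n}31.png",s["pixels"][:,:,::-1])
    if n=="scene": crop(s,170,160,200,130,4,"pics/s31.png")
    else: crop(s,180,95,240,130,3,"pics/t31.png")
E
```

```text
[ 0.49093677 -0.37194174  0.20298196]
```

View pics/s31.png

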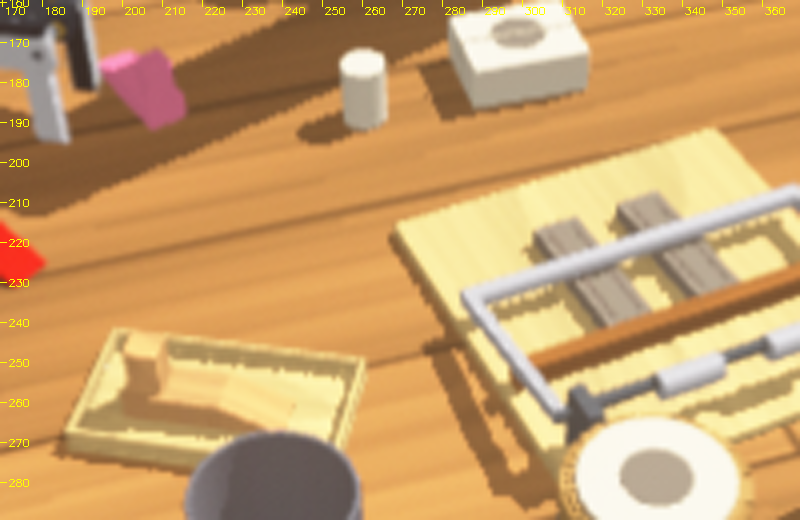

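View pics/top31.png

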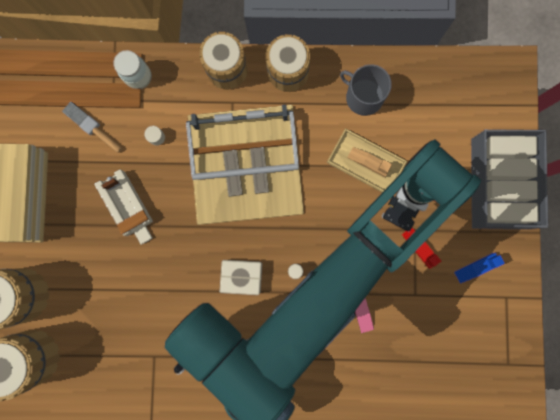

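```bash
python3 - <<'E'
from h import *
s=shot("top"); crop(s,215,135,65,65,9,"pics/t32.png",5)
E
```

```text
(no output)
```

View pics/t32.png

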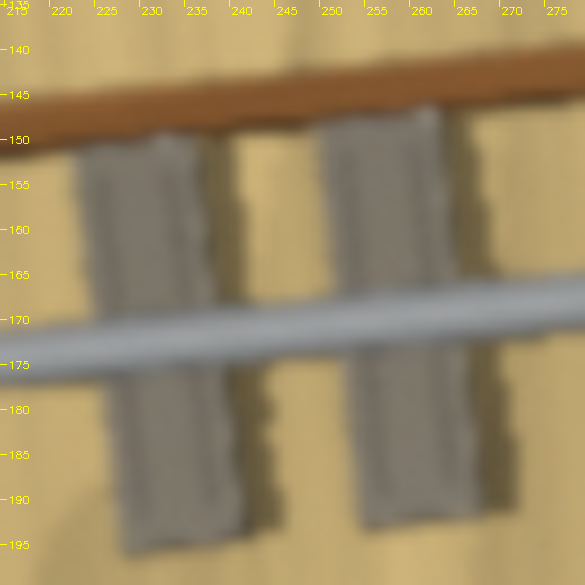

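```bash
python3 - <<'E'
from h import *
s=shot("top")
f=lambda uv,z:[np.round(C.inv(*p[:2]),4).tolist() for p in onz(s,np.array(uv)/9-.5+[215,135],z)]
print(f([(125,557),(248,540),(362,530),(482,514)],.028))
print(f([(78,150),(195,135),(318,122),(437,108)],.028))
print("stop front bottom",f([(20,157),(300,127),(580,100)],.012))
E
```

```text
[[-0.0668, 0.0544], [-0.0652, 0.0152], [-0.0656, -0.021], [-0.0643, -0.0592]]
[[0.0643, 0.0575], [0.0655, 0.0201], [0.0658, -0.0192], [0.0665, -0.0574]]
stop front bottom [[0.0672, 0.0781], [0.0681, -0.0124], [0.0679, -0.1028]]
```

```bash
python3 - <<'E'
from bench import robot
print(robot.close_job(), robot.get_obs()["time"])
E
```

```text
the job is handed in; nothing more can be done
the job is handed in; nothing more can be done
```

I finished the job in the order asked and handed it in at about 43 s of robot time. `close_job` gave no verdict.

- **Wedge in:** I drove it under the bar at clamp y ≈ -114 mm and let go. A picture afterwards showed it holding the bar open by itself.
- **Tile from the mould:** I pressed the ejector to its stop and let it spring home. I then drew the tile out and slid it under the bar at y ≈ +38 mm, against the stop.
- **Loose tile:** only one lay on the bench. It went in at y ≈ -38 mm, also against the stop; each tile met about 9–13 N there.
- **Wedge out:** I pulled it so the bar closed on the tiles, laid the wedge flat in its tray and moved the arm clear.

**Last checks:**
- The pictures show both tiles side by side under the closed bar, square to within about 1–2 mm over their width.
- Their far ends measured 64–67 mm behind the rod's line and the stop's face 67–68 mm. That 1–3 mm gap is about the calibration error plus what I can read off the picture, so I did not push them again.
- The wedge lay flat in its tray, tip the way it started.
- The other ware looked unmoved, but the arm partly hid the pink and red wedges and the crate in the final top view. The pushes on the wedge reached about 25 N at the wrist, well under the 120 N limit.

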